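Uncover, load and start the coil test nest

ROBOT

A 6-joint arm with a two-finger parallel gripper is mounted at the origin on the work surface. World frame = base frame: x ahead of the robot, y to its left, z up, the work surface at z = 0. Lengths are in m, angles in rad, forces in N, time in s.
With the tool pointing down it reaches from about 0.375 to 0.975 m from the base axis. Payload 3.8 kg.
Tool frame: the origin (TCP) lies on the centre line of the jaws, within the pads' length; the fingertips stand 8 mm ahead of it and the grasp point (between the pads) lies 11 mm behind it; z points along the fingers, y is the line along which they close (so a half turn about z gives the same grasp; the last joint's range is limited). The gripper opens to 88 mm and grips with 3 to 60 N. Pads are 18 mm wide; open, the fingers measure 123 mm over their backs; the gripper's body (75 mm by 187 mm) begins 45 mm behind the grasp point.
Start: joints at [-1.143, 0.264, 1.604, -0, 1.274, -0.037], TCP at [0.303, -0.603, 0.247] pointing down, gripper open.
Joint ranges: [-2.63, 2.63], [-0.94, 2.18], [0.31, 2.57], [-1.31, 4.45], [0, 2.66], [-2.55, 2.55]. Speed limits (rad/s): [2.57, 2.57, 3.14, 3.14, 3.14, 3.14].

INTERFACE

Orientations are given as a unit quaternion [w, x, y, z].
In Python, from bench import sense, get_image, camera_info, job_done gives the robot as it stands.
- The arm moves only by the shell command python3 -m jog 'ROWS' [FORCE]. ROWS is a JSON object of lists of equal length, an entry for each row: "travel": the shift along the tool's x, y, z in m, a list of three; "turn": the turn about the tool's z in rad; "gripper": the opening, from 0 (shut) to 1 (fully open). A call has 1 to 5 rows; each row shifts and turns the commanded pose from where the row before left it, along the tool's axes as they then stand; what a row does not reach is not made up. A row lasts 1/8 s, in which the tool goes at most 62.5 mm and 10.7 degrees, less where a joint would pass 70% of its speed; a pose out of reach is approached as far as the arm can. A call is refused whole if a number of a shift passes 0.0625 or a number of a turn 0.188, either way. A call with a gripper value outside its range is refused whole. The fingers move at their own pace and stop on an object; FORCE is the grip in N (left out, the last holds). Time passes only in rows, so rows that do not move let the fingers close. It gives the time, the measured TCP pose, the force, the opening and the grip force at its end, in the units of the state.
- sense(): the state, without advancing time (a new reading comes with each control period).
- get_image(name): name is "scene" or "top" or "wrist"; returns (picture, depth): 480x640x3 uint8, red, green, blue; 480x640 float32, m along the optical axis (not along the pixel's ray), 0 where there is no reading.
- camera_info(name): a dict with "fx", "fy", "cx", "cy" (pixels), "rvec" (rotation vector, rad) and "tvec" (3), from world to camera coordinates, as OpenCV has them. Camera axes: x right, y down, z forward; pixel columns grow to the right and rows downward; lengths in m; the calibration is good to about 2 mm. The wrist camera is an equidistant fisheye: a pixel r from the principal point sees the ray r / f radians off the axis. A picture is of the moment at which its call begins: read the wrist's pose just before it. camera_info takes no time and is no camera call; for the wrist camera it gives the pose at the moment of the call.
- job_done(): hands the job in; it is judged then, once.
The state is a dict: "clock": time; "qpos": joint angles; "qvel": joint speeds; "tau": joint torques, N m; "ee_pos": TCP position; "tool_rot": TCP orientation; "wrist_force": force on the tool from outside, world axes, zero at the start; "wrist_torque": the same for the moment, N m; "width": finger opening in m; "grip_force": force on a finger pad.
Only numpy, scipy, OpenCV 4.12 (cv2) and the standard library are available. Lean on these libraries where they do the work, as an engineer would, in place of code of your own. Each camera call takes 0.05 s, during which the arm holds its last target. There are 200 camera calls.

TASK

Lift the dust cover off the coil nest by its handle and hang it by that handle over both prongs of the hook stand. Then stand every wound bobbin that is on the bench fully down in the nest, one to a pocket, and only when all are in and let go swing the test lever fully over, away from the robot. Leave the flask, the bowl and the screwdriver where they are.

Things in the scene. Friction and masses are not known exactly. Their poses are not given: they have to be found in the camera images.
- cover_handle (a point): Centre of the dust cover's round steel handle bar, 12 mm thick, 104 mm clear between its two 12 mm uprights. The bar runs along the cover's y axis, its axis 52 mm above the top of the cover plate; z is up. The cover hangs level from it; bar axis to the skirt's lower edge is 74 mm.
- hookstand: Fixed steel hook stand: foot plate 150 x 120 x 10 mm, post 20 mm thick, 180 mm high. Origin on the bench at the post's axis. Atop the post a crossbar carries two level prongs, 8 mm thick, centre line 180 mm up, reaching 105 mm along the stand's -x (towards the robot), 64 mm apart (y = +-32 mm), with bent-up tips 120 mm out, 17 mm above the centre line. Nothing is higher than the tips.
- hook_seat (a point): Point midway between the two prongs, 65 mm out from the post's axis, 10 mm above the prongs' centre line: where the centre of the handle bar lies when it hangs on both prongs (bar along the stand's y axis). Axes as the stand's: -x is the open end, to which the prongs point.
- nest: Fixed aluminium block, 58 mm (x) by 286 mm (y) by 40 mm high, with a row of six round pockets along its y axis, 46 mm apart. Origin on the bench under its centre, z up.
- nest_hole0 (a point): Centre of the mouth of pocket 1 of the nest, level with the block's top (40 mm above the bench). Pocket 39 mm in diameter, 14 mm deep, with a 2 mm chamfer. Free for any bobbin.
- nest_hole1 (a point): Centre of the mouth of pocket 2 of the nest, level with the block's top (40 mm above the bench). Pocket 39 mm in diameter, 14 mm deep, with a 2 mm chamfer. Free for any bobbin.
- nest_hole2 (a point): Centre of the mouth of pocket 3 of the nest, level with the block's top (40 mm above the bench). Pocket 39 mm in diameter, 14 mm deep, with a 2 mm chamfer. Free for any bobbin.
- nest_hole3 (a point): Centre of the mouth of pocket 4 of the nest, level with the block's top (40 mm above the bench). Pocket 39 mm in diameter, 14 mm deep, with a 2 mm chamfer. Free for any bobbin.
- nest_hole4 (a point): Centre of the mouth of pocket 5 of the nest, level with the block's top (40 mm above the bench). Pocket 39 mm in diameter, 14 mm deep, with a 2 mm chamfer. Free for any bobbin.
- nest_hole5 (a point): Centre of the mouth of pocket 6 of the nest, level with the block's top (40 mm above the bench). Pocket 39 mm in diameter, 14 mm deep, with a 2 mm chamfer. Free for any bobbin.
- bobbin1_center (a point): Centre (half-way up) of a loose wound coil bobbin: cylinder 36 mm in diameter, 44 mm tall, black end flanges, copper winding, about 0.11 kg, z along its axis, standing upright on the bench. In a pocket its centre is 8 mm above the mouth and 30 mm stand out. Absent in some starts.
- bobbin2_center (a point): Centre (half-way up) of a loose wound coil bobbin: cylinder 36 mm in diameter, 44 mm tall, black end flanges, copper winding, about 0.11 kg, z along its axis, standing upright on the bench. In a pocket its centre is 8 mm above the mouth and 30 mm stand out. Absent in some starts.
- bobbin3_center (a point): Centre (half-way up) of a loose wound coil bobbin: cylinder 36 mm in diameter, 44 mm tall, black end flanges, copper winding, about 0.11 kg, z along its axis, standing upright on the bench. In a pocket its centre is 8 mm above the mouth and 30 mm stand out. Absent in some starts.
- bobbin4_center (a point): Centre (half-way up) of a loose wound coil bobbin: cylinder 36 mm in diameter, 44 mm tall, black end flanges, copper winding, about 0.11 kg, z along its axis, standing upright on the bench. In a pocket its centre is 8 mm above the mouth and 30 mm stand out. Absent in some starts.
- bobbin5_center (a point): Centre (half-way up) of a loose wound coil bobbin: cylinder 36 mm in diameter, 44 mm tall, black end flanges, copper winding, about 0.11 kg, z along its axis, standing upright on the bench. In a pocket its centre is 8 mm above the mouth and 30 mm stand out. Absent in some starts.
- bobbin6_center (a point): Centre (half-way up) of a loose wound coil bobbin: cylinder 36 mm in diameter, 44 mm tall, black end flanges, copper winding, about 0.11 kg, z along its axis, standing upright on the bench. In a pocket its centre is 8 mm above the mouth and 30 mm stand out. Absent in some starts.
- lever (a joint): Angle of the test lever: 0 leaning towards its own -x (robot side), 1.0 rad fully over to its +x; it stays where it is left (friction only, under 2 N at the tip).
- lever_tip (a point): Centre of the 26 mm ball at the tip of the lever, 80 mm from the hinge axis, which lies 22 mm above the bench along the lever's y. The lever's z and x axes swing with it: at joint angle q the arm leans q - 0.5 rad from upright towards +x of its base.
- lever_base: Fixed housing of the lever, 70 mm (x) by 50 mm (y) by 25 mm high, with a 26 mm hinge barrel on top; origin on the bench under the hinge axis, z up. The lever swings in its x-z plane.
- flask: Bystander: red steel flask, 66 mm in diameter, 190 mm tall; origin under its centre.
- bowl: Bystander: green plastic parts bowl, 100 mm wide, 35 mm high; origin under its centre.
- driver: Bystander: screwdriver 170 mm long lying along its x axis.
- cover: Loose grey sheet-metal dust cover, about 0.35 kg: plate 300 mm (y) by 72 mm (x), 4 mm thick, with an 18 mm skirt below it that surrounds the nest with about 4 mm of play. Origin at the centre of the plate's underside, 56 mm below the handle bar's axis. At the start it lies on the nest and hides the pockets.
Mind the look-alikes: they are no part of the job. What is shaped like the part that bears bobbin1_center but green is not meant.

How it is judged:
On the way, in this order (a step that is already met when the one before it is completed fails the run):
1. the cover hangs by its handle on both prongs, let go (x of cover_handle in the frame of hook_seat between -0.045 and 0.055 m and y of cover_handle in the frame of hook_seat between -0.025 and 0.025 m and z of cover_handle in the frame of hook_seat between -0.008 and 0.01 m and angle between cover_handle's own z axis and vertical below 0.2 rad and contact force between cover and hookstand above 0.5 N and contact force between cover and the fingers below 0.1 N), for 0.3 s.
2. every bobbin stands fully down in a pocket, let go ((distance between bobbin1_center and nest_hole0 below 0.011 m or distance between bobbin1_center and nest_hole1 below 0.011 m or distance between bobbin1_center and nest_hole2 below 0.011 m or distance between bobbin1_center and nest_hole3 below 0.011 m or distance between bobbin1_center and nest_hole4 below 0.011 m or distance between bobbin1_center and nest_hole5 below 0.011 m) and angle between each of bobbin1_center, bobbin2_center, bobbin3_center, bobbin4_center, bobbin5_center, bobbin6_center's own z axis and vertical below 0.1 rad and (distance between bobbin2_center and nest_hole0 below 0.011 m or distance between bobbin2_center and nest_hole1 below 0.011 m or distance between bobbin2_center and nest_hole2 below 0.011 m or distance between bobbin2_center and nest_hole3 below 0.011 m or distance between bobbin2_center and nest_hole4 below 0.011 m or distance between bobbin2_center and nest_hole5 below 0.011 m) and (distance between bobbin3_center and nest_hole0 below 0.011 m or distance between bobbin3_center and nest_hole1 below 0.011 m or distance between bobbin3_center and nest_hole2 below 0.011 m or distance between bobbin3_center and nest_hole3 below 0.011 m or distance between bobbin3_center and nest_hole4 below 0.011 m or distance between bobbin3_center and nest_hole5 below 0.011 m) and (distance between bobbin4_center and nest_hole0 below 0.011 m or distance between bobbin4_center and nest_hole1 below 0.011 m or distance between bobbin4_center and nest_hole2 below 0.011 m or distance between bobbin4_center and nest_hole3 below 0.011 m or distance between bobbin4_center and nest_hole4 below 0.011 m or distance between bobbin4_center and nest_hole5 below 0.011 m) and (distance between bobbin5_center and nest_hole0 below 0.011 m or distance between bobbin5_center and nest_hole1 below 0.011 m or distance between bobbin5_center and nest_hole2 below 0.011 m or distance between bobbin5_center and nest_hole3 below 0.011 m or distance between bobbin5_center and nest_hole4 below 0.011 m or distance between bobbin5_center and nest_hole5 below 0.011 m) and (distance between bobbin6_center and nest_hole0 below 0.011 m or distance between bobbin6_center and nest_hole1 below 0.011 m or distance between bobbin6_center and nest_hole2 below 0.011 m or distance between bobbin6_center and nest_hole3 below 0.011 m or distance between bobbin6_center and nest_hole4 below 0.011 m or distance between bobbin6_center and nest_hole5 below 0.011 m) and contact force between each of bobbin1, bobbin2, bobbin3, bobbin4, bobbin5, bobbin6 and the fingers below 0.1 N), for 0.2 s.
3. the lever is fully over (value of joint lever above 0.85 rad), for 0.2 s.
At the end, for the whole second after the job is handed in: The cover hangs still and level (0.2 rad) by its bar on both prongs, centred within 25 mm; each present bobbin stands upright (0.1 rad) in a pocket, its centre within 11 mm of the mouth centre (8 mm when seated), at rest; the lever reads over 0.85 rad (all of step 1 and (distance between bobbin1_center and nest_hole0 below 0.011 m or distance between bobbin1_center and nest_hole1 below 0.011 m or distance between bobbin1_center and nest_hole2 below 0.011 m or distance between bobbin1_center and nest_hole3 below 0.011 m or distance between bobbin1_center and nest_hole4 below 0.011 m or distance between bobbin1_center and nest_hole5 below 0.011 m) and angle between each of bobbin1_center, bobbin2_center, bobbin3_center, bobbin4_center, bobbin5_center, bobbin6_center's own z axis and vertical below 0.1 rad and (distance between bobbin2_center and nest_hole0 below 0.011 m or distance between bobbin2_center and nest_hole1 below 0.011 m or distance between bobbin2_center and nest_hole2 below 0.011 m or distance between bobbin2_center and nest_hole3 below 0.011 m or distance between bobbin2_center and nest_hole4 below 0.011 m or distance between bobbin2_center and nest_hole5 below 0.011 m) and (distance between bobbin3_center and nest_hole0 below 0.011 m or distance between bobbin3_center and nest_hole1 below 0.011 m or distance between bobbin3_center and nest_hole2 below 0.011 m or distance between bobbin3_center and nest_hole3 below 0.011 m or distance between bobbin3_center and nest_hole4 below 0.011 m or distance between bobbin3_center and nest_hole5 below 0.011 m) and (distance between bobbin4_center and nest_hole0 below 0.011 m or distance between bobbin4_center and nest_hole1 below 0.011 m or distance between bobbin4_center and nest_hole2 below 0.011 m or distance between bobbin4_center and nest_hole3 below 0.011 m or distance between bobbin4_center and nest_hole4 below 0.011 m or distance between bobbin4_center and nest_hole5 below 0.011 m) and (distance between bobbin5_center and nest_hole0 below 0.011 m or distance between bobbin5_center and nest_hole1 below 0.011 m or distance between bobbin5_center and nest_hole2 below 0.011 m or distance between bobbin5_center and nest_hole3 below 0.011 m or distance between bobbin5_center and nest_hole4 below 0.011 m or distance between bobbin5_center and nest_hole5 below 0.011 m) and (distance between bobbin6_center and nest_hole0 below 0.011 m or distance between bobbin6_center and nest_hole1 below 0.011 m or distance between bobbin6_center and nest_hole2 below 0.011 m or distance between bobbin6_center and nest_hole3 below 0.011 m or distance between bobbin6_center and nest_hole4 below 0.011 m or distance between bobbin6_center and nest_hole5 below 0.011 m) and linear speed of each of bobbin1, bobbin2, bobbin3, bobbin4, bobbin5, bobbin6, cover below 0.02 m/s and value of joint lever above 0.85 rad); the robot touches nothing.
It fails at once if the flask is shifted by more than 30 mm (distance of flask from where it was at the start of the episode above 0.03 m).
It fails at once if the bowl is shifted by more than 30 mm (distance of bowl from where it was at the start of the episode above 0.03 m).
It fails at once if the screwdriver is shifted by more than 30 mm (distance of driver from where it was at the start of the episode above 0.03 m).
Of bobbin1, bobbin2, bobbin3, bobbin4, bobbin5, bobbin6 only 4 to 6 are there at a start; the rules pass over those that are not, and their reading is None.
At some moment in a run one of bobbin1, bobbin2, bobbin3, bobbin4, bobbin5, bobbin6 may be knocked a few centimetres aside while the robot is not near it.
It also fails if it takes over 210 s, if anything falls off the work surface, if the arm or the gripper's body presses on something with over 40 N, if the wrist force passes 120 N, or if a joint passes its speed limit or range.

## Working session

There is one attempt and no reset: what is moved stays moved. The work goes in short steps, Python scripts to look and compute and a shell command to move; the robot and the scene stay as the last step left them, time stands still between calls to the robot, and variables do not carry over. Pictures are saved under pics/ and viewed, at most 14 in all, crops included, and the job is handed in when it is done.

```bash
ls; mkdir -p pics; python3 - <<'E'
from bench import *
import cv2
s=sense(); print(s)
for n in("scene","top"):
    im,d=get_image(n); cv2.imwrite(f"pics/{n}0.png",im[:,:,::-1]); c=camera_info(n); print(n,c, (d>0).mean())
    import numpy as np; np.save(f"{n}_d.npy",d)
E
```

```text
pics
{'clock': 0.0, 'qpos': array([-1.14288809e+00,  2.64727349e-01,  1.60537870e+00,  2.27076997e-06,
        1.27366852e+00, -3.68688993e-02]), 'qvel': array([-0.00017999, -0.00077557, -0.00019175,  0.00056139, -0.00106604,
        0.00178514]), 'tau': array([ 1.89404665e-03, -5.02106845e+01, -3.56874382e+01,  7.25728925e-02,
        2.94658821e-02, -1.85429567e-04]), 'ee_pos': array([ 0.30228292, -0.60276155,  0.24540282]), 'tool_rot': array([-1.07037878e-03,  9.73118576e-01,  2.30302076e-01, -2.10881955e-04]), 'wrist_force': array([-0.03905275,  0.35738427, -0.92230315]), 'wrist_torque': array([ 0.01525508, -0.01627054,  0.03272503]), 'grip_force': 0.0, 'width': 0.08829900105116184}
scene {'fx': 481.4608150450382, 'fy': 481.4608150450382, 'cx': 318.0737115733288, 'cy': 231.6634183526214, 'rvec': array([ 0.6421366 ,  2.55542348, -1.30627544]), 'tvec': array([ 0.46193596, -0.05534969,  1.35322571])} 0.995869140625
top {'fx': 560.1515127905653, 'fy': 560.1515127905653, 'cx': 322.57972604501896, 'cy': 245.28032683189625, 'rvec': array([ 2.18844816, -2.17116663,  0.11696658]), 'tvec': array([0.0340833 , 0.54002699, 1.55145205])} 0.9961555989583334
```

View pics/scene0.png

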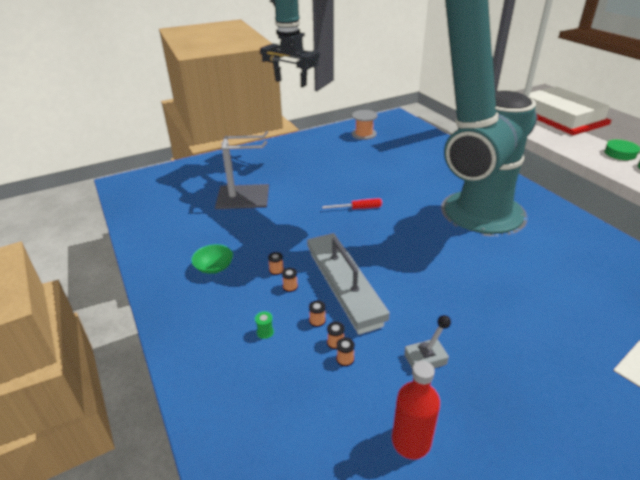

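View pics/top0.png

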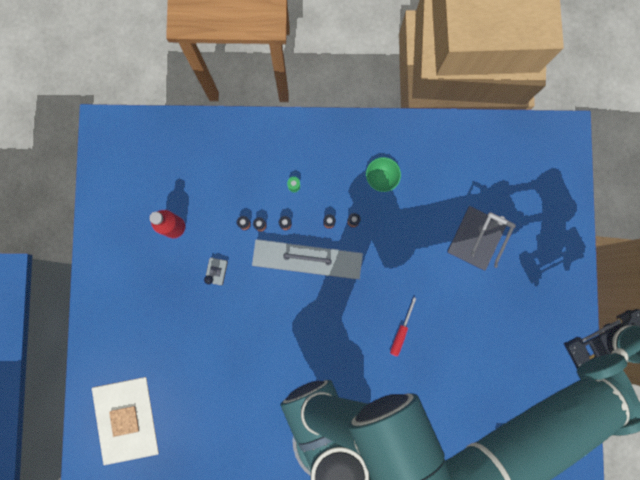

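The scene view shows five bobbins at (276,263), (290,280), (317,313), (336,335) and (346,351), the green decoy at (264,325), the covered nest at (347,285), the hook stand at (243,180) and the lever ball at (444,322). In the top view the bobbins are at rows 219–224 and columns 243, 260, 285, 329 and 354. The cover is at (307,258), the lever at (214,271) and the stand at (482,240). An orange object at scene (365,125) still needs identifying.

```bash
cat > h.py <<'E'
import numpy as np, cv2
from scipy.spatial.transform import Rotation as R
from bench import *
def cam(n):
    c=camera_info(n); return c,R.from_rotvec(c['rvec']).as_matrix(),np.array(c['tvec'])
def rays(n,uv,c=None):
    c,M,t=c or cam(n); uv=np.atleast_2d(uv).astype(float)
    x=(uv[:,0]-c['cx'])/c['fx']; y=(uv[:,1]-c['cy'])/c['fy']
    if n=='wrist':
        th=np.hypot(x,y); k=np.where(th>1e-9,np.sin(th)/np.maximum(th,1e-9),1); d=np.c_[x*k,y*k,np.cos(th)]
    else: d=np.c_[x,y,np.ones(len(x))]
    return -M.T@t, d@M
def plane(n,uv,z,c=None):
    o,d=rays(n,uv,c); return o+d*((z-o[2])/d[:,2])[:,None]
def cloud(n,depth,c=None):
    c=c or cam(n); h,w=depth.shape; v,u=np.mgrid[:h,:w]
    o,d=rays(n,np.c_[u.ravel(),v.ravel()],c)
    zc=d@c[1][2]
    return (o+d*(depth.ravel()/zc)[:,None]).reshape(h,w,3)
def tri(n1,uv1,n2,uv2,c1=None,c2=None):
    o1,d1=rays(n1,uv1,c1);o2,d2=rays(n2,uv2,c2);d1=d1[0];d2=d2[0]
    s=np.linalg.lstsq(np.c_[d1,-d2],o2-o1,rcond=None)[0]
    a=o1+s[0]*d1;b=o2+s[1]*d2; return (a+b)/2,np.linalg.norm(a-b)
def blobs(mask,amin=15):
    n,l,s,c=cv2.connectedComponentsWithStats(mask.astype(np.uint8)); return [(c[i],s[i,4],l==i) for i in range(1,n) if s[i,4]>=amin]
E
python3 - <<'E'
from h import *
np.set_printoptions(precision=4,suppress=True)
for n in('top','scene'):
    im=cv2.imread(f'pics/{n}0.png'); d=np.load(f'{n}_d.npy'); P=cloud(n,d)
    z=P[...,2]; tab=(im[...,0]>90)&(im[...,2]<60)&(abs(z)<.03)
    print(n,'table z',np.median(z[tab]),z[tab].std())
    H,S,V=cv2.split(cv2.cvtColor(im,cv2.COLOR_BGR2HSV))
    on=(P[...,0]>.2)&(P[...,0]<1.1)&(abs(P[...,1])<.9)
    ms={'orange':(H>4)&(H<22)&(S>90)&(z>.005)&(z<.12),'red':((H<4)|(H>172))&(S>130),'green':(H>45)&(H<80)&(S>120),'high':(z>.012)&(z<.21)&~((S>150)&(H>100)&(H<125)&(z<.012))}
    for k,m in ms.items():
        for c,a,l in blobs(m&on,12):
            q=P[l]; print(k,c.round(1),a,'mean',q.mean(0),'min',q.min(0),'max',np.percentile(q,99,axis=0))
E
```

```text
top table z -0.0003009787402499242 0.0036704058424065497
red [169.3 225. ] 479 mean [0.581  0.4447 0.121 ] min [0.3922 0.0591 0.0161] max [0.6167 0.4826 0.1617]
red [398.6 340.5] 216 mean [ 0.2761 -0.1749  0.0231] min [ 0.2387 -0.1967  0.0119] max [ 0.3155 -0.155   0.0309]
green [382.9 173.9] 893 mean [ 0.7463 -0.1324  0.023 ] min [ 0.3922 -0.1777 -0.0047] max [ 0.7891 -0.0853  0.0402]
green [293.5 184.1] 102 mean [0.7107 0.1215 0.0397] min [ 0.6953  0.1061 -0.0012] max [0.737  0.1372 0.0521]
high [383.6 173.7] 615 mean [ 0.7466 -0.1343  0.0247] min [ 0.6936 -0.1803  0.012 ] max [ 0.7889 -0.0839  0.0407]
high [293.3 183.7] 144 mean [0.7114 0.1223 0.0422] min [0.6953 0.1061 0.0128] max [0.7299 0.14   0.0525]
high [166.9 223.5] 727 mean [0.5847 0.4507 0.1206] min [0.5578 0.4297 0.0133] max [0.6197 0.4882 0.1941]
high [353.6 219.3] 136 mean [ 0.6119 -0.0476  0.043 ] min [ 0.5947 -0.0659  0.0125] max [ 0.6297 -0.0318  0.051 ]
high [492.7 232.8] 597 mean [ 0.5642 -0.4016  0.1538] min [ 0.4727 -0.4766  0.012 ] max [ 0.6262 -0.3372  0.1967]
high [329.  220.7] 135 mean [0.6073 0.0211 0.0424]
[... 3598 characters left out ...]
 min [ 0.6894 -0.185   0.0121] max [ 0.785  -0.0842  0.0377]
high [275.7 260.9] 251 mean [ 0.6116 -0.0431  0.0358] min [ 0.592  -0.0697  0.0121] max [ 0.6259 -0.0312  0.0477]
high [289.6 277.3] 280 mean [0.6073 0.0258 0.0358] min [0.587  0.0012 0.012 ] max [0.6217 0.0374 0.0478]
high [317.  310.9] 328 mean [0.602  0.1501 0.0368] min [0.5816 0.1257 0.0125] max [0.6163 0.1621 0.0477]
high [264.2 322.2] 346 mean [0.7113 0.127  0.037 ] min [0.692  0.1039 0.0121] max [0.7264 0.1393 0.0476]
high [419.8 396.3] 4305 mean [0.5665 0.4426 0.0927] min [0.4244 0.3071 0.012 ] max [0.6204 0.4944 0.1919]
high [340.7 341.2] 718 mean [0.6    0.245  0.0381] min [0.5765 0.1977 0.0122] max [0.6153 0.2783 0.0478]
```

```bash
python3 - <<'E'
from h import *
np.set_printoptions(precision=4,suppress=True)
A={}
for n in('top','scene'):
    d=np.load(f'{n}_d.npy'); P=cloud(n,d); A[n]=P; z=P[...,2]
    def box(x0,x1,y0,y1,z0,z1): return P[(P[...,0]>x0)&(P[...,0]<x1)&(P[...,1]>y0)&(P[...,1]<y1)&(z>z0)&(z<z1)]
    def line(k,q):
        if len(q)<4: print(n,k,len(q));return
        r=cv2.minAreaRect(q[:,:2].astype(np.float32)); vx,vy,x0,y0=cv2.fitLine(q[:,:2].astype(np.float32),cv2.DIST_L2,0,.01,.01).ravel()
        print(n,k,len(q),'rect',np.round(r[0],4),np.round(r[1],4),round(r[2],2),'dir deg',round(np.degrees(np.arctan2(vy,vx)),2),'mean',q.mean(0),'med z',np.median(q[:,2]))
    line('plate',box(.43,.56,-.1,.26,.05,.066))
    line('bar',box(.43,.56,-.1,.26,.095,.125))
    line('prongs',box(.4,.7,-.55,-.3,.165,.192)); line('tips',box(.4,.7,-.55,-.3,.193,.22))
    line('foot',box(.4,.75,-.6,-.25,.006,.016))
    line('ball',box(.4,.5,.3,.38,.07,.12)); line('housing',box(.4,.52,.29,.38,.018,.03)); line('housing>8',box(.4,.52,.29,.38,.008,.03))
P=A['scene']; print('orange', P[125,365],P[132,365],P[115,365])
q=A['top']; 
E
python3 - <<'E'
import cv2
im=cv2.imread('pics/top0.png'); a=cv2.resize(im[195:285,440:540],None,fx=4,fy=4,interpolation=2); b=cv2.resize(im[240:300,180:280],None,fx=4,fy=4,interpolation=2)
s=cv2.imread('pics/scene0.png'); c=cv2.resize(s[120:220,200:300],None,fx=4,fy=4,interpolation=2)
import numpy as np
o=np.zeros((600,800,3),np.uint8); o[:360,:400]=a;o[360:600,:400]=b;o[:400,400:]=c;o[400:580,400:]=cv2.resize(s[300:390,370:470],(400,360))[:180]
cv2.imwrite('pics/crop1.png',o)
E
```

```text
top plate 100 rect [0.4987 0.0819] [0.297  0.0707] 83.3 dir deg 83.07 mean [0.4978 0.084  0.0515] med z 0.05095801131142319
top bar 191 rect [0.4988 0.081 ] [0.1246 0.012 ] 83.31 dir deg 83.16 mean [0.4989 0.0815 0.1008] med z 0.10069314805776353
top prongs 423 rect [ 0.5447 -0.3925] [0.0735 0.1271] 64.87 dir deg -27.13 mean [ 0.559  -0.3991  0.183 ] med z 0.18326570100751804
top tips 13 rect [ 0.4905 -0.3652] [0.0705 0.0075] 63.77 dir deg 65.17 mean [ 0.4868 -0.372   0.1966] med z 0.1967370474871033
top foot 2022 rect [ 0.5752 -0.4264] [0.3493 0.3474] 0.12 dir deg -37.25 mean [ 0.5659 -0.4059  0.0096] med z 0.009069425200155856
top ball 80 rect [0.4382 0.3427] [0.0243 0.0244] 24.29 dir deg -5.88 mean [0.4391 0.3416 0.1042] med z 0.10568885746003098
top housing 291 rect [0.4647 0.3381] [0.0513 0.0694] 78.88 dir deg 10.12 mean [0.4698 0.333  0.0247] med z 0.02462909633361754
top housing>8 326 rect [0.46   0.3335] [0.1182 0.0794] 0.06 dir deg 8.21 mean [0.4685 0.3326 0.0234] med z 0.024200536041797616
scene plate 62 rect [0.4963 0.0808] [0.1268 0.0138] 84.13 dir deg 82.98 mean [0.497  
[... 336 characters left out ...]
[0.0695 0.0084] 64.95 dir deg 65.12 mean [ 0.486  -0.369   0.1956] med z 0.19577083015711938
scene foot 1071 rect [ 0.5788 -0.4279] [0.3228 0.3407] 87.91 dir deg -20.32 mean [ 0.5639 -0.3963  0.011 ] med z 0.011086738641968075
scene ball 207 rect [0.4386 0.3444] [0.0204 0.0261] 64.92 dir deg -39.44 mean [0.4411 0.3446 0.0987] med z 0.1033492458882922
scene housing 562 rect [0.4619 0.3374] [0.0506 0.073 ] 74.84 dir deg -28.94 mean [0.4645 0.3402 0.0255] med z 0.025819743672774897
scene housing>8 649 rect [0.4619 0.3374] [0.0506 0.073 ] 74.84 dir deg -31.53 mean [0.465  0.3413 0.0239] med z 0.02548647219319189
orange [ 0.0273 -0.5777  0.0478] [ 0.0255 -0.5785  0.0199] [ 0.0181 -0.5944  0.0777]
```

View pics/crop1.png

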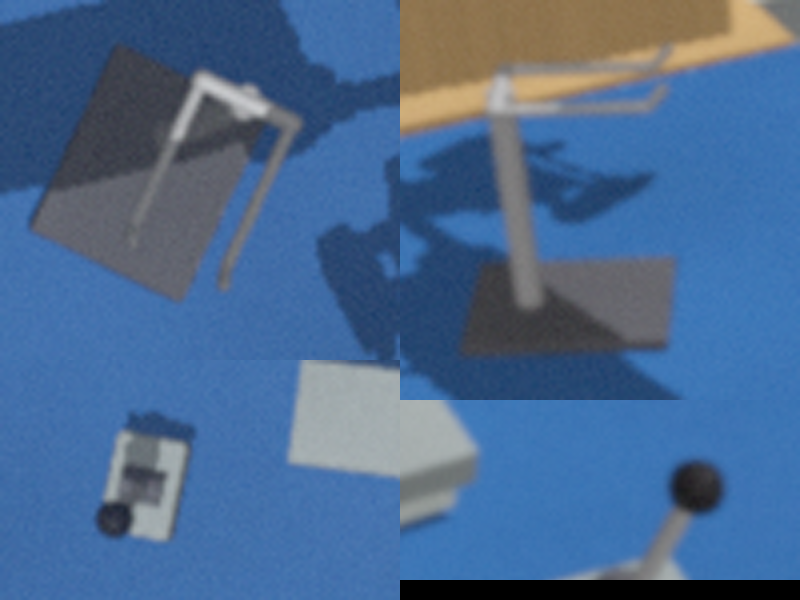

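The crops show the stand's prongs running down-left in the top view with tips near (467,256) and (496,267) in full-image pixels. The lever leans to the robot side with its ball at (209,280). The orange object at scene (365,125) stands 8 cm or more tall at (0.03,-0.58), so it is not a bobbin. Now moving above the handle.

```bash
cat > go.py <<'E'
import sys; from h import *
# target x y z, yaw of tool y (deg, mod 180): prints the travel in present tool axes, then the turn
a=[float(v) for v in sys.argv[1:]]; s=sense(); w,x,y,z=s['tool_rot']; M=R.from_quat([x,y,z,w]).as_matrix()
t=M.T@(np.array(a[:3])-s['ee_pos']); yaw=np.degrees(np.arctan2(M[1,1],M[0,1]))
out=f"t={s['clock']:.2f} pos={s['ee_pos'].round(4)} yaw={yaw:.2f} tilt={np.degrees(np.arccos(-M[2,2])):.2f} w={s['width']:.4f} gf={s['grip_force']:.1f} F={s['wrist_force'].round(1)} q6={s['qpos'][5]:.2f} travel={t.round(4)} n={np.linalg.norm(t)/.06:.1f}"
if len(a)>3:
    e=(a[3]-yaw+90)%180-90; out+=f" turn={-np.radians(e):.4f}"
print(out)
E
G='1,1,1,1,1'; R='{"travel":[[0.04,-0.0437,0],[0.04,-0.0437,0],[0.04,-0.0437,0],[0.04,-0.0437,0]],"turn":[0,0,0,0],"gripper":[1,1,1,1]}'
python3 go.py .4985 .0815 .25 173.2
python3 -m jog '{"travel":[[0.02,-0.022,0],[0.04,-0.0437,0],[0.04,-0.0437,0],[0.04,-0.0437,0],[0.04,-0.0437,0]],"turn":[0,0,0,0,0],"gripper":[1,1,1,1,1]}'
python3 -m jog '{"travel":[[0.04,-0.0437,0],[0.04,-0.0437,0],[0.04,-0.0437,0],[0.04,-0.0437,0],[0.04,-0.0437,0]],"turn":[0,0,0,0,0],"gripper":[1,1,1,1,1]}'
python3 -m jog '{"travel":[[0.04,-0.0437,0],[0.04,-0.0437,0],[0.02,-0.022,0],[0,0,0],[0,0,0]],"turn":[0,0,0,-0.1,-0.17],"gripper":[1,1,1,1,1]}'
python3 -m jog '{"travel":[[0,0,0],[0,0,0],[0,0,0],[0,0,0],[0,0,0]],"turn":[-0.18,-0.18,-0.18,-0.17,0],"gripper":[1,1,1,1,1]}'
python3 go.py .4985 .0815 .25 173.2
```

```text
t=0.10 pos=[ 0.3023 -0.6028  0.2455] yaw=-63.37 tilt=0.12 w=0.0881 gf=0.0 F=[-0.6  0.5  0. ] q6=-0.04 travel=[ 0.4821 -0.5238 -0.0034] n=11.9 turn=-0.9873
clock: 0.72
ee_pos: [0.3753, -0.3448, 0.2462]
tool_rot: [-0.0, 0.973, 0.23, -0.0]
wrist_force: [-0.1, 0.4, -0.5]
width: 0.088
grip_force: 0.0
clock: 1.35
ee_pos: [0.456, -0.0599, 0.2465]
tool_rot: [0.0, 0.973, 0.23, 0.0]
wrist_force: [1.0, -1.3, 0.7]
width: 0.0881
grip_force: 0.0
clock: 1.98
ee_pos: [0.4961, 0.0815, 0.2461]
tool_rot: [-0.0, 0.932, 0.362, -0.001]
wrist_force: [0.3, -0.5, 0.0]
width: 0.0883
grip_force: 0.0
clock: 2.6
ee_pos: [0.4961, 0.0808, 0.2463]
tool_rot: [-0.0, 0.751, 0.661, -0.0]
wrist_force: [-0.2, 0.3, -0.4]
width: 0.0882
grip_force: 0.0
t=2.60 pos=[0.4961 0.0808 0.2463] yaw=-7.32 tilt=0.05 w=0.0882 gf=0.0 F=[-0.2  0.3 -0.4] q6=0.24 travel=[ 0.001   0.0023 -0.0037] n=0.1 turn=-0.0091
```

```bash
python3 - <<'E'
from h import *
np.set_printoptions(precision=4,suppress=True)
c=cam('wrist'); im,d=get_image('wrist'); cv2.imwrite('pics/w1.png',im[:,:,::-1])
print(c[0], (d>0).mean(), sense()['clock']); print('cam pos',-c[1].T@c[2],'axis',c[1][2])
P=cloud('wrist',d,c); z=P[...,2]
q=P[(z>.09)&(z<.11)&(abs(P[...,0]-.5)<.05)&(abs(P[...,1]-.08)<.09)]
if len(q): print(len(q),cv2.minAreaRect(q[:,:2].astype(np.float32)),q.mean(0))
E
```

```text
{'fx': 371.64829954431775, 'fy': 371.64829954431775, 'cx': 324.92714607592535, 'cy': 236.29670771677237, 'rvec': array([-2.8442,  0.1823,  0.0278]), 'tvec': array([-0.4808,  0.0971,  0.4313])} 0.9895572916666666 2.65
cam pos [0.5049 0.1539 0.3847] axis [-0.0375 -0.2855 -0.9576]
2325 ((0.4981308877468109, 0.0802287608385086), (0.12596406042575836, 0.012083172798156738), 83.10261535644531) [0.4986 0.0836 0.1011]
```

View pics/w1.png

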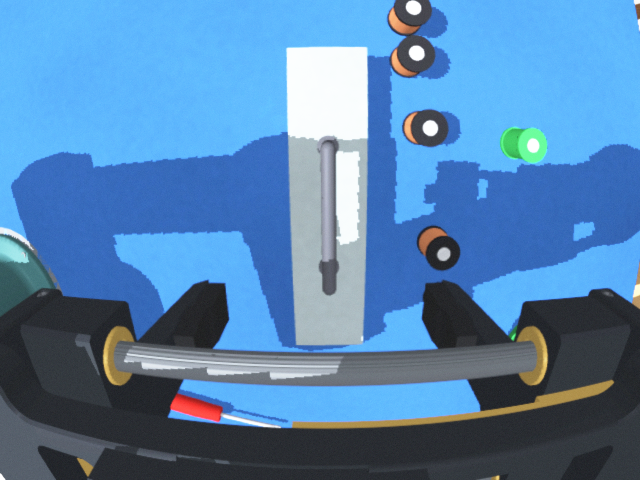

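The wrist view agrees: the handle bar runs from (328,146) to (329,285), centred at world (0.498,0.081) and 83° as before. Grasping now.

```bash

python3 -m jog '{"travel":[[0.001,0.002,0.02],[0,0,0.05],[0,0,0.05],[0,0,0.025],[0,0,0.016]],"turn":[-0.009,0,0,0,0],"gripper":[1,1,1,1,1]}' 30 >/dev/null
python3 -m jog '{"travel":[[0,0,0],[0,0,0],[0,0,0],[0,0,0],[0,0,0]],"turn":[0,0,0,0,0],"gripper":[1,0,0,0,0]}' 
python3 -m jog '{"travel":[[0,0,0],[0,0,0],[0,0,0]],"turn":[0,0,0],"gripper":[0,0,0]}' 
python3 go.py .4985 .0810 .085 173.2
python3 - <<'E'
from h import *
for n in('top','scene'):
    P=cloud(n,np.load(f'{n}_d.npy')).reshape(-1,3); ax=np.array([-.906,.423]); ay=np.array([.423,.906])
    q=P[(P[:,2]>.170)&(P[:,2]<.192)&(abs(P[:,0]-.54)<.1)&(abs(P[:,1]+.39)<.1)]
    o=(q[:,:2]-[.595,-.415])@ax; l=(q[:,:2]-[.595,-.415])@ay
    for sg in(1,-1):
        m=(o>.02)&(o<.1)&(sg*l>.015); k,b=np.polyfit(o[m],l[m],1); print(n,sg,m.sum(),'slope',k,'l at .07',k*.07+b)
    print('out range',np.percentile(o,[1,99]))
E
```

```text
clock: 3.9
ee_pos: [0.4989, 0.0816, 0.0862]
tool_rot: [0.0, 0.747, 0.665, 0.0]
wrist_force: [-0.6, -0.1, -0.3]
width: 0.0502
grip_force: 0.0
clock: 4.28
ee_pos: [0.4985, 0.0815, 0.0857]
tool_rot: [-0.0, 0.747, 0.665, -0.0]
wrist_force: [0.5, 0.1, 0.8]
width: 0.02
grip_force: 0.0
t=4.28 pos=[0.4985 0.0815 0.0857] yaw=-6.70 tilt=0.01 w=0.0200 gf=0.0 F=[0.5 0.1 0.8] q6=0.23 travel=[-0.0005  0.      0.0007] n=0.0 turn=0.0017
top 1 98 slope 0.004809549748651531 l at .07 0.03175062493375326
top -1 102 slope 0.011176530326623881 l at .07 -0.03211092696189993
out range [-0.00596014  0.11446934]
scene 1 89 slope 0.006324328151274295 l at .07 0.030723305820530976
scene -1 83 slope -0.0011969454673844662 l at .07 -0.033232070233778
out range [-0.00121364  0.11605884]
```

```bash

python3 -m jog '{"travel":[[0,0,0],[0,0,0],[0,0,0],[0,0,-0.01],[0,0,-0.02]],"turn":[0,0,0,0,0],"gripper":[0,0,0,0,0]}' 
python3 -m jog '{"travel":[[0,0,-0.03],[0,0,-0.03],[0,0,-0.032],[0,0,0],[0,0,0]],"turn":[0,0,0,0.16,0.16],"gripper":[0,0,0,0,0]}' 
python3 go.py .4455 -.3457 .2065 -25.2
```

```text
clock: 4.9
ee_pos: [0.4966, 0.0814, 0.1147]
tool_rot: [-0.001, 0.747, 0.665, -0.002]
wrist_force: [-0.3, 0.3, -3.5]
width: 0.0104
grip_force: 30.1
clock: 5.52
ee_pos: [0.4981, 0.0816, 0.2083]
tool_rot: [-0.0, 0.845, 0.535, -0.0]
wrist_force: [0.5, 0.6, -3.8]
width: 0.0103
grip_force: 30.1
t=5.53 pos=[0.4981 0.0816 0.2083] yaw=-25.34 tilt=0.01 w=0.0103 gf=30.1 F=[ 0.5  0.6 -3.8] q6=0.56 travel=[-0.4087  0.1353  0.0018] n=7.2 turn=-0.0024
```

```bash

python3 -m jog '{"travel":[[-0.02,0.0066,0],[-0.036,0.012,0],[-0.036,0.012,0],[-0.036,0.012,0],[-0.036,0.012,0]],"turn":[0,0,0,0,0],"gripper":[0,0,0,0,0]}' >/dev/null
python3 -m jog '{"travel":[[-0.036,0.012,0],[-0.036,0.012,0],[-0.036,0.012,0],[-0.036,0.012,0],[-0.036,0.012,0]],"turn":[0,0,0,0,0],"gripper":[0,0,0,0,0]}' >/dev/null
python3 -m jog '{"travel":[[-0.036,0.012,0],[-0.026,0.008,0.001],[0,0,0.001],[0,0,0],[0,0,0]],"turn":[0,0,0,0,0],"gripper":[0,0,0,0,0]}' 
python3 go.py .5316 -.3857 .2065 -25.2
python3 - <<'E'
from h import *
im,d=get_image('scene'); cv2.imwrite('pics/s2.png',cv2.resize(im[100:260,160:380,::-1],None,fx=3.5,fy=3.5))
ax=np.array([-.906,.423]); ay=np.array([.423,.906])
for n in('scene','top'):
    if n=='top': im,d=get_image('top')
    P=cloud(n,d).reshape(-1,3); o=(P[:,:2]-[.595,-.415])@ax; l=(P[:,:2]-[.595,-.415])@ay
    m=(o>.125)&(o<.21)&(abs(l)<.17)&(P[:,2]>.13)&(P[:,2]<.178); 
    print(n,m.sum(),'plate o',np.percentile(o[m],[1,99]),'l',np.percentile(l[m],[1,99]),'z',np.percentile(P[m,2],[2,50,98]), [np.median(P[m&(l>a)&(l<a+.06),2]).round(4) for a in(-.15,.09)])
E
```

```text
clock: 7.4
ee_pos: [0.4486, -0.3421, 0.2055]
tool_rot: [-0.0, 0.843, 0.537, 0.0]
wrist_force: [-0.2, 0.6, -3.4]
width: 0.0106
grip_force: 30.1
t=7.40 pos=[ 0.4486 -0.3421  0.2055] yaw=-24.98 tilt=0.06 w=0.0106 gf=30.1 F=[-0.2  0.6 -3.4] q6=-0.26 travel=[-0.0045  0.0936 -0.001 ] n=1.6 turn=0.0038
scene 1218 plate o [0.1310181  0.20220465] l [-0.14008143  0.15412904] z [0.14657019 0.16505098 0.1682922 ] [np.float64(0.1646), np.float64(0.1652)]
top 2136 plate o [0.12878122 0.19999663] l [-0.14282116  0.15401348] z [0.14902134 0.16350073 0.16976206] [np.float64(0.1629), np.float64(0.164)]
```

View pics/s2.png

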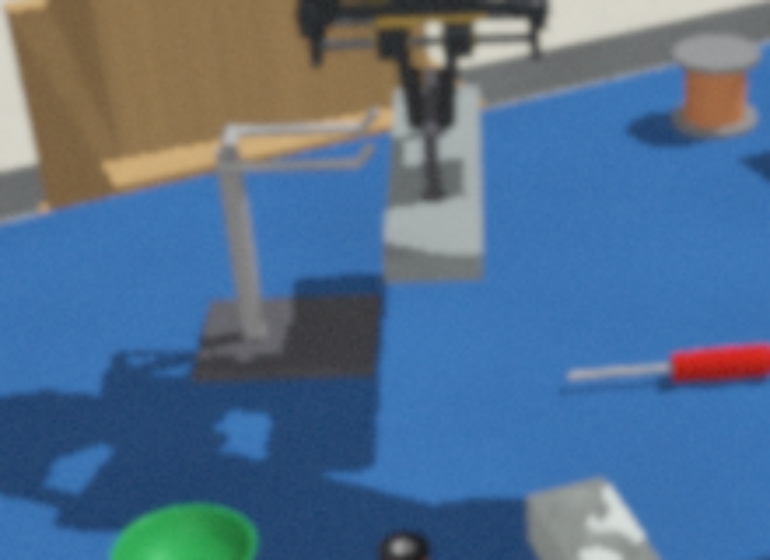

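The crop shows the cover level just in front of the prong tips (crop (375,115) and (370,155)). The plate top is 0.164 m up, inside the insertion window. The orange spool is a larger look-alike. Hanging it now.

```bash

python3 -m jog '{"travel":[[-0.0045,0.012,0],[0,0.02,0],[0,0.02,0],[0,0.02,0],[0,0.0215,0]],"turn":[0.004,0,0,0,0],"gripper":[0,0,0,0,0]}'
python3 -m jog '{"travel":[[0,0,0],[0,0,0.01],[0,0,0.01],[0,0,0.005],[0,0,0]],"turn":[0,0,0,0,0],"gripper":[0,0,0,0,0]}'
python3 go.py .5316 -.3857 .179 -25.2
```

```text
clock: 8.12
ee_pos: [0.5327, -0.3878, 0.2056]
tool_rot: [0.0, 0.845, 0.535, 0.0]
wrist_force: [-0.1, -0.4, -3.6]
width: 0.0108
grip_force: 30.1
clock: 8.75
ee_pos: [0.5308, -0.3869, 0.1802]
tool_rot: [-0.0, 0.845, 0.535, -0.0]
wrist_force: [-0.1, 0.2, -3.1]
width: 0.0104
grip_force: 30.1
t=8.75 pos=[ 0.5308 -0.3869  0.1802] yaw=-25.27 tilt=0.05 w=0.0104 gf=30.1 F=[-0.1  0.2 -3.1] q6=-0.23 travel=[0.0015 0.0002 0.0012] n=0.0 turn=-0.0013
```

```bash

python3 -m jog '{"travel":[[0,0,0.0015],[0,0,0]],"turn":[0,0],"gripper":[0,0]}'
python3 -m jog '{"travel":[[0,0,0],[0,0,0],[0,0,0],[0,0,0],[0,0,0]],"turn":[0,0,0,0,0],"gripper":[0.1,0.2,0.35,0.35,0.35]}'
python3 -m jog '{"travel":[[0,0,0],[0,0,-0.01],[0,0,-0.02],[0,0,-0.03],[0,0,-0.03]],"turn":[0,0,0,0,0],"gripper":[0.35,0.35,0.35,0.35,0.35]}'
python3 - <<'E'
from h import *
ax=np.array([-.906,.423]); ay=np.array([.423,.906])
for n in('scene','top'):
    im,d=get_image(n)
    P=cloud(n,d).reshape(-1,3); o=(P[:,:2]-[.595,-.415])@ax; l=(P[:,:2]-[.595,-.415])@ay
    m=(o>.02)&(o<.12)&(abs(l)<.17)&(abs(l)>.07)&(P[:,2]>.10)&(P[:,2]<.15); 
    print(n,m.sum(),'plate o',np.percentile(o[m],[1,99]),'l',np.percentile(l[m],[1,99]),'z',np.percentile(P[m,2],[2,50,98]), [np.median(P[m&(l>a)&(l<a+.06),2]).round(4) for a in(-.15,.09)])
    m=(o>.02)&(o<.12)&(abs(l)<.026)&(P[:,2]>.185)&(P[:,2]<.21); print('bar',m.sum(),o[m].mean(),P[m,2].mean() if m.any() else 0)
E
python3 go.py .5 .081 .25 83.2
```

```text
clock: 9.0
ee_pos: [0.5315, -0.3874, 0.1796]
tool_rot: [0.0, 0.845, 0.535, 0.0]
wrist_force: [-0.6, 0.4, -2.7]
width: 0.0103
grip_force: 30.0
clock: 9.62
ee_pos: [0.5315, -0.3873, 0.1795]
tool_rot: [0.0, 0.845, 0.535, 0.0]
wrist_force: [0.1, 0.5, 0.4]
width: 0.0307
grip_force: 0.0
clock: 10.25
ee_pos: [0.5316, -0.3874, 0.2719]
tool_rot: [0.001, 0.845, 0.535, 0.0]
wrist_force: [-0.2, 0.1, -0.2]
width: 0.0308
grip_force: 0.0
scene 765 plate o [0.03663824 0.10901368] l [-0.15123713  0.14770073] z [0.11822474 0.13827682 0.14137926] [np.float64(0.139), np.float64(0.1377)]
bar 39 0.07476535646434192 0.19533010811170856
top 1374 plate o [0.03457691 0.10637263] l [-0.15120317  0.14789586] z [0.12143302 0.13685802 0.14418955] [np.float64(0.1369), np.float64(0.1367)]
bar 54 0.07068479162925105 0.19319673691192507
t=10.35 pos=[ 0.5336 -0.389   0.2759] yaw=-25.26 tilt=0.59 w=0.0305 gf=0.0 F=[0.4 0.3 0.7] q6=-0.23 travel=[ 0.4107 -0.2312  0.0227] n=7.9 turn=1.2485
```

Cover hangs level and centred (plate top 0.137 m up, bar about 72 mm out). Next I go up over the nest and look.

```bash

python3 -m jog '{"travel":[[0.02,-0.01,-0.01],[0.045,-0.023,0],[0.05,-0.0265,0],[0.05,-0.0265,0],[0.05,-0.0265,0]],"turn":[0,0,0,0,0],"gripper":[0.65,0.65,0.65,0.65,0.65]}' 20 >/dev/null
python3 -m jog '{"travel":[[0.05,-0.0265,0],[0.05,-0.0265,0],[0.05,-0.0265,0],[0.045,-0.006,0],[0,0,0]],"turn":[0,0,0,-0.16,-0.16],"gripper":[0.65,0.65,0.65,0.65,0.65]}' >/dev/null
python3 go.py .53 .08 .29 -6.8
python3 - <<'E'
from h import *
c=cam('wrist'); im,d=get_image('wrist'); cv2.imwrite('pics/w2.png',im[:,:,::-1]); np.savez('w2.npz',im=im,d=d,K=c[0],M=c[1],t=c[2],allow_pickle=True)
im,d=get_image('top'); cv2.imwrite('pics/t2.png',im[:,:,::-1]); np.save('t2.npy',d)
E
```

```text
t=11.60 pos=[0.526  0.072  0.2781] yaw=-6.35 tilt=0.14 w=0.0573 gf=0.0 F=[-0.1 -1.1  0.6] q6=0.20 travel=[ 0.0084  0.0031 -0.0119] n=0.2 turn=0.0078
```

View pics/w2.png

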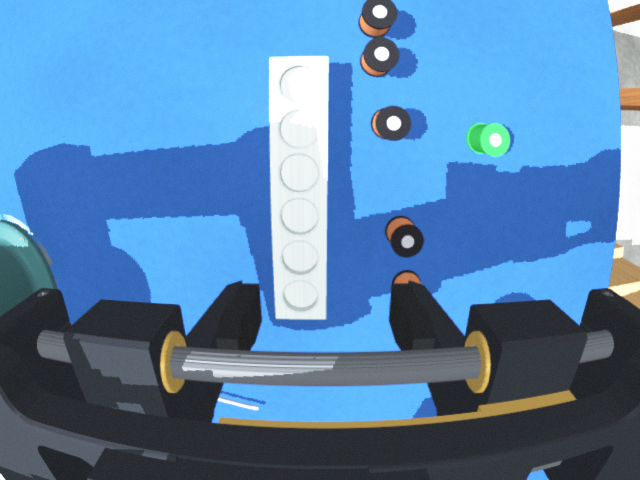

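The wrist view shows the bare nest with six pockets along column ~300, rows 83–293. Bobbins are at (379,12), (381,54), (394,123) and (407,240), with the fifth half hidden at (407,280).

```bash
cat > m.py <<'E'
from h import *
np.set_printoptions(precision=4,suppress=True)
def nest(im,P):
    g=cv2.cvtColor(im,cv2.COLOR_RGB2HSV); z=P[...,2]
    m=(g[...,1]<110)&(g[...,2]>60)&(z>.022)&(z<.055)&(abs(P[...,0]-.5)<.07)&(abs(P[...,1]-.081)<.17)
    b=max(blobs(m),key=lambda b:b[1])[2]; b=cv2.morphologyEx(b.astype(np.uint8),cv2.MORPH_CLOSE,np.ones((7,7)))>0
    k=b&(z>.034)&(z<.05); q=P[b][:,:2]; r=cv2.minAreaRect(P[k][:,:2].astype(np.float32)); return r,np.median(z[k]),k
def bob(im,P):
    # dark/white flange top: height 0.036..0.056, near the bobbin area
    z=P[...,2]; m=(z>.036)&(z<.056)&(P[...,0]>.545)&(P[...,0]<.85)&(abs(P[...,1])<.45)
    out=[]
    for c,a,l in blobs(m,20):
        q=P[l]; r=cv2.minEnclosingCircle(q[:,:2].astype(np.float32)); out.append((c.round(1),a,np.round(r[0],4),round(r[1],4),np.median(q[:,2]).round(4),im[l].mean(0).round()))
    return out
E
python3 - <<'E'
from m import *
f=np.load('w2.npz',allow_pickle=True); c=(f['K'].item(),f['M'],f['t']); P=cloud('wrist',f['d'],c); im=f['im']
print(nest(im,P)[:2]); [print(*b) for b in bob(im,P)]
Pt=cloud('top',np.load('t2.npy')); it=cv2.imread('pics/t2.png')[:,:,::-1]
print('top',nest(it,Pt)[:2]); [print(*b) for b in bob(it,Pt)]
# pocket circles in wrist view, by rectifying the block top onto a plane z=.04 (x,y grid)
g=cv2.cvtColor(im,cv2.COLOR_RGB2GRAY)
k=nest(im,P)[2]; low=(P[...,2]<.034)&(abs(P[...,0]-.5)<.05)&(abs(P[...,1]-.081)<.15)&(im.min(2)>120)
for cc,a,l in blobs(low,60): print('pocket',cc,a,P[l].mean(0))
E
```

```text
(((0.4979335069656372, 0.07942699640989304), (0.28740277886390686, 0.05915137007832527), 83.24786376953125), np.float64(0.040346017867602696))
[379.1  13.2] 877 [0.6006 0.261 ] 0.0187 0.0445 [108. 109. 116.]
[381.   53.9] 994 [0.5966 0.2161] 0.0188 0.0446 [107. 108. 117.]
[392.7 122.8] 1000 [0.6012 0.1441] 0.0185 0.0446 [104. 105. 114.]
[493.8 139.3] 829 [0.7115 0.121 ] 0.0185 0.0445 [129. 250. 175.]
[406.4 240.7] 852 [0.6066 0.0193] 0.0184 0.0446 [66. 66. 73.]
top (((0.5121698379516602, 0.19281303882598877), (0.062147703021764755, 0.05836546793580055), 83.26303100585938), np.float64(0.03972670286157398))
[293.1 183.2] 131 [0.7131 0.1227] 0.0184 0.0437 [ 93. 167. 119.]
[353.7 219.1] 128 [ 0.6121 -0.0481] 0.0181 0.0441 [65. 70. 79.]
[242.3 221.9] 132 [0.6018 0.2629] 0.0181 0.0441 [80. 84. 96.]
[258.7 223.3] 130 [0.5984 0.2165] 0.0188 0.044 [81. 85. 96.]
[179.6 228.3] 37 [0.5858 0.4427] 0.0245 0.0469 [105.  38.  50.]
pocket [268.6055 102.9725] 109 [0.4741 0.1814 0.0005]
pocket [298.6218  83.6621] 1092 [0.5112 0.1951 0.0268]
pocket [298.7387 128.0505] 1110 [0.5059 0.1485 0.0267]
pocket [298.6204 172.7259] 1080 [0.5001 0.1016 0.0267]
pocket [298.9669 215.9586] 967 [0.4946 0.055  0.0267]
pocket [299.5745 257.1069] 879 [0.4891 0.0081 0.0269]
pocket [300.1604 295.1496] 742 [ 0.4834 -0.0386  0.027 ]
```

Nest centre is (0.498,0.079), axis 83.2°, top at 0.040 m and pocket floors at 0.027 m; bobbin tops are at 0.0445 m. All of that matches the stated sizes. Now bobbin A.

```bash
python3 go.py .6006 .261 .08 -6.8
python3 -m jog '{"travel":[[0.02,0.005,0],[0.05,0.013,0.01],[0.055,0.015,0.02],[0.055,0.015,0.02],[0.016,0.004,0.02]],"turn":[0.008,0,0,0,0],"gripper":[0.6,0.6,0.6,0.6,0.6]}' 20
python3 -m jog '{"travel":[[0,0,0.05],[0,0,0.05],[0,0,0.028],[0,0,0]],"turn":[0,0,0,0],"gripper":[0.6,0.6,0.6,0.6]}' >/dev/null
python3 go.py .6006 .261 .029 -6.8
```

```text
t=11.70 pos=[0.5258 0.0699 0.2781] yaw=-6.76 tilt=0.14 w=0.0571 gf=0.0 F=[-0.1 -0.6 -0.1] q6=0.20 travel=[0.1987 0.0522 0.198 ] n=4.8 turn=0.0006
clock: 12.32
ee_pos: [0.6037, 0.2582, 0.2077]
tool_rot: [-0.0, 0.752, 0.66, -0.0]
wrist_force: [-0.3, -0.5, -0.1]
width: 0.0527
grip_force: 0.0
t=12.82 pos=[0.6005 0.2537 0.0774] yaw=-7.54 tilt=0.47 w=0.0530 gf=0.0 F=[ 0.2  0.5 -0.2] q6=0.49 travel=[ 0.0075 -0.0005  0.0483] n=0.8 turn=-0.0130
```

```bash

python3 -m jog '{"travel":[[0.0073,0,0],[0,0,0.02],[0,0,0.02],[0,0,0.008],[0,0,0]],"turn":[-0.013,0,0,0,0],"gripper":[0.6,0.6,0.6,0.6,0.6]}' 20 >/dev/null
python3 go.py .6006 .261 .029 -6.8
python3 -m jog '{"travel":[[0,0,0],[0,0,0],[0,0,0]],"turn":[0,0,0],"gripper":[0,0,0]}' 
python3 -m jog '{"travel":[[0,0,-0.01],[0,0,-0.03],[0,0,-0.03],[0,0,0],[0,0,0]],"turn":[0,0,0,0,0],"gripper":[0,0,0,0,0]}' 
python3 go.py .5115 .1936 .099 -6.8
```

```text
t=13.45 pos=[0.6038 0.2626 0.0316] yaw=-6.65 tilt=0.16 w=0.0527 gf=0.0 F=[ 0.4 -0.4  0.3] q6=0.49 travel=[-0.002  -0.003   0.0026] n=0.1 turn=0.0026
clock: 13.82
ee_pos: [0.6052, 0.2633, 0.0338]
tool_rot: [0.0, 0.747, 0.665, 0.0]
wrist_force: [-1.1, 0.5, 0.9]
width: 0.0355
grip_force: 20.0
clock: 14.45
ee_pos: [0.6044, 0.2628, 0.1026]
tool_rot: [-0.0, 0.747, 0.665, -0.0]
wrist_force: [0.2, 0.4, -1.5]
width: 0.0354
grip_force: 20.0
t=14.45 pos=[0.6044 0.2628 0.1026] yaw=-6.64 tilt=0.04 w=0.0354 gf=20.0 F=[ 0.2  0.4 -1.5] q6=0.49 travel=[-0.0795 -0.0842  0.0037] n=1.9 turn=0.0027
```

```bash

python3 -m jog '{"travel":[[-0.02,-0.02,0],[-0.04,-0.042,0],[-0.0175,-0.022,0],[0,0,0],[0,0,0]],"turn":[0.0027,0,0,0,0],"gripper":[0,0,0,0,0]}'  >/dev/null
python3 -m jog '{"travel":[[0,0,0],[0,0,0]],"turn":[0,0],"gripper":[0,0]}'  
python3 go.py .5115 .1936 .099 -6.8
python3 - <<'E'
from h import *
c=cam('wrist'); im,d=get_image('wrist'); cv2.imwrite('pics/w3.png',im[:,:,::-1]); P=cloud('wrist',d,c)
s=sense()['ee_pos']; q=P-s; m=(abs(q[...,0])<.03)&(abs(q[...,1])<.04)&(abs(q[...,2])<.05)
np.savez('w3.npz',im=im,d=d,K=c[0],M=c[1],t=c[2],s=s)
for cc,a,l in blobs(m,30): print(cc,a,P[l].mean(0),P[l].min(0),P[l].max(0))
E
```

```text
clock: 15.32
ee_pos: [0.5131, 0.1965, 0.1032]
tool_rot: [0.0, 0.748, 0.664, 0.0]
wrist_force: [-0.3, -0.8, -1.2]
width: 0.0351
grip_force: 20.0
t=15.32 pos=[0.5131 0.1965 0.1032] yaw=-6.78 tilt=0.02 w=0.0351 gf=20.0 F=[-0.3 -0.8 -1.2] q6=0.44 travel=[-0.0031 -0.0013  0.0042] n=0.1 turn=0.0003
[323.35599298 311.67109178] 13107 [0.51254024 0.20200006 0.11410062] [0.48298234 0.1805687  0.06900171] [0.54296793 0.21251751 0.15034085]
[247.7751938  392.96124031] 129 [0.48664451 0.19218816 0.14912236] [0.48599803 0.18832273 0.14104818] [0.48749599 0.19801827 0.15314272]
[402.14173228 392.65354331] 127 [0.53652469 0.18629301 0.14905177] [0.53579197 0.18217328 0.14093191] [0.53749969 0.19268918 0.15315449]
```

View pics/w3.png

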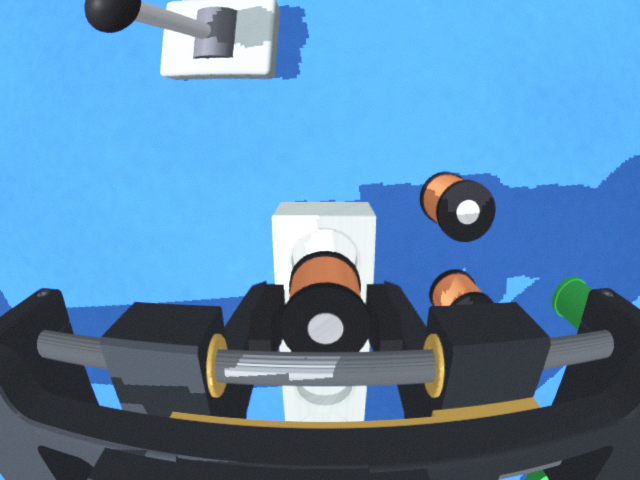

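The wrist view shows bobbin A upright in the jaws with its white label at (325,327), and the first pocket's far rim at (325,235). I measure the in-hand offset and the nest once more from here.

```bash
cat >> m.py <<'E'
def inhand(im,P,s):
    q=P-s; lab=(im.min(2)>120)&(np.ptp(im.astype(int),axis=2)<40); top=(abs(q[...,0])<.03)&(abs(q[...,1])<.03)&(q[...,2]>-.005)&(q[...,2]<.03)
    v,u=np.mgrid[:480,:640]; w=(abs(u-325)<40)&(v<349)&(v>280)
    b=max(blobs(lab&top&w,20),key=lambda b:b[1]); p=np.median(P[b[2]],axis=0); 
    a=np.radians(83.2); e=(p-s); return p,b[0],b[1],e[0]*np.cos(a)+e[1]*np.sin(a), e[0]*np.sin(a)-e[1]*np.cos(a), e[2]
E
python3 - <<'E'
from m import *
f=np.load('w3.npz',allow_pickle=True); c=(f['K'].item(),f['M'],f['t']); P=cloud('wrist',f['d'],c); im=f['im']
print(inhand(im,P,f['s']))
z=P[...,2]; k=(z>.036)&(z<.044)&(P[...,0]>.44)&(P[...,0]<.56)&(P[...,1]<.25)&(im.min(2)>90)
q=P[k]; a=np.radians(83.2); al=(q[:,0]-.4979)*np.cos(a)+(q[:,1]-.0794)*np.sin(a); ac=(q[:,0]-.4979)*np.sin(a)-(q[:,1]-.0794)*np.cos(a)
print(len(q),'end',np.percentile(al,99.5),'sides',np.percentile(ac[al>.12],[.5,99.5]),'z',np.median(q[:,2]))
E
```

```text
(array([0.5122, 0.1942, 0.1146]), array([325.0583, 328.0245]), np.int32(858), np.float64(-0.0022505103052852236), np.float64(-0.00046392050176651526), np.float64(0.01139043812487632))
6051 end 0.143683833537038 sides [-0.0287  0.0289] z 0.04039425125822882
```

```bash

python3 -m jog '{"travel":[[-0.0007,-0.0006,0.01],[0,0,0.015],[0,0,0.009],[0,0,0.004],[0,0,0.004]],"turn":[0,0,0,0,0],"gripper":[0,0,0,0,0]}' 
python3 -m jog '{"travel":[[0,0,0.003],[0,0,0],[0,0,0]],"turn":[0,0,0],"gripper":[0,0,0]}'  
python3 go.py .5115 .1936 .059 -6.8
```

```text
clock: 16.0
ee_pos: [0.5123, 0.1957, 0.0611]
tool_rot: [0.0, 0.748, 0.664, 0.001]
wrist_force: [1.4, 2.6, 0.4]
width: 0.0353
grip_force: 19.8
clock: 16.38
ee_pos: [0.512, 0.1954, 0.0592]
tool_rot: [0.0, 0.748, 0.664, 0.0]
wrist_force: [-0.3, 1.6, 6.6]
width: 0.0356
grip_force: 19.9
t=16.38 pos=[0.512  0.1954 0.0592] yaw=-6.80 tilt=0.03 w=0.0356 gf=19.9 F=[-0.3  1.6  6.6] q6=0.44 travel=[-0.0018 -0.0003  0.0002] n=0.0 turn=0.0001
```

```bash
cat >> m.py <<'E'
def look():
    s=sense()['ee_pos']; c=cam('wrist'); im,d=get_image('wrist'); P=cloud('wrist',d,c); g=cv2.cvtColor(im,cv2.COLOR_RGB2HSV)
    # labels: bright grey discs; accept those with dark ring and height of a standing (44) or seated (70) bobbin
    lab=(im.min(2)>100)&(np.ptp(im.astype(int),axis=2)<60); z=P[...,2]
    for zz,n in((.044,'bench'),(.070,'seated')):
        for cc,a,l in blobs(lab&(abs(z-zz)<.008),40):
            if a>3000: continue
            p=np.median(P[l],axis=0); r=cv2.minEnclosingCircle(P[l][:,:2].astype(np.float32)); ring=(cv2.dilate(l.astype(np.uint8),np.ones((9,9)))>0)&~l
            t=np.radians(83.2); e=p[:2]-[.4979,.0794]
            if im[ring].mean()<110 and r[1]<.012: print(n,cc.round(),a,p,'r',round(r[1],4),'nest along/across',(e@[np.cos(t),np.sin(t)]).round(4),(e@[np.sin(t),-np.cos(t)]).round(4),'tcp',s)
    return im,P
E
python3 -m jog '{"travel":[[0,0,0],[0,0,0],[0,0,0],[0,0,-0.015],[0,0,-0.03]],"turn":[0,0,0,0,0],"gripper":[0.2,0.5,0.6,0.6,0.6]}' >/dev/null
python3 -m jog '{"travel":[[0,0,-0.03],[0,0,-0.03],[-0.02,0.03,-0.02],[0,0,0],[0,0,0]],"turn":[0,0,0,0,0],"gripper":[0.6,0.6,0.6,0.6,0.6]}' >/dev/null
python3 - <<'E'
from m import *
look()
E
python3 go.py .5966 .2161 .1 -6.8
```

```text
bench [396. 160.] 324 [0.5968 0.2158 0.045 ] r 0.008 nest along/across 0.1471 0.082 tcp [0.5383 0.1719 0.183 ]
bench [408. 249.] 236 [0.6012 0.1443 0.0452] r 0.0074 nest along/across 0.0767 0.0949 tcp [0.5383 0.1719 0.183 ]
seated [282. 210.] 381 [0.5104 0.193  0.071 ] r 0.008 nest along/across 0.1143 -0.0011 tcp [0.5383 0.1719 0.183 ]
t=17.68 pos=[0.5378 0.172  0.1824] yaw=-6.81 tilt=0.12 w=0.0527 gf=0.0 F=[-0.7 -0.1 -0.9] q6=0.38 travel=[0.0508 0.0533 0.0822] n=1.8 turn=-0.0001
```

```bash

python3 -m jog '{"travel":[[0.02,0.02,0],[0.03,0.033,0.03],[0.0005,0.0003,0.05],[0,0,0.03],[0,0,0.02]],"turn":[0,0,0,0,0],"gripper":[0.6,0.6,0.6,0.6,0.6]}' 20 >/dev/null
python3 -m jog '{"travel":[[0,0,0.01],[0,0,0],[0,0,0]],"turn":[0,0,0],"gripper":[0.6,0.6,0.6]}' >/dev/null
python3 go.py .5968 .2158 .031 -6.8
```

```text
t=18.68 pos=[0.5991 0.2161 0.0448] yaw=-6.81 tilt=0.15 w=0.0529 gf=0.0 F=[0.3 1.6 0.3] q6=0.43 travel=[-0.0006 -0.0023  0.0138] n=0.2 turn=-0.0001
```

```bash

python3 -m jog '{"travel":[[0,-0.002,0.006],[0,0,0.0075],[0,0,0],[0,0,0],[0,0,0]],"turn":[0,0,0,0,0],"gripper":[0.6,0.6,0.6,0,0]}' >/dev/null
python3 -m jog '{"travel":[[0,0,0],[0,0,0],[0,0,-0.02],[0,0,-0.03],[0,0,-0.03]],"turn":[0,0,0,0,0],"gripper":[0,0,0,0,0]}' 
python3 -m jog '{"travel":[[-0.02,-0.021,0],[-0.04,-0.042,0],[-0.018,-0.019,0.005],[0,0,0],[0,0,0]],"turn":[0,0,0,0,0],"gripper":[0,0,0,0,0]}'  >/dev/null
python3 -m jog '{"travel":[[0,0,0],[0,0,0]],"turn":[0,0],"gripper":[0,0]}'  
cat > ih.py <<'E'
import sys; from m import *
c=cam('wrist'); s=sense()['ee_pos']; im,d=get_image('wrist'); P=cloud('wrist',d,c); r=inhand(im,P,s); t=np.radians(83.2)
e=np.array([float(sys.argv[1]),float(sys.argv[2])])-r[0][:2]
print('label',r[0],r[1],r[2],'offset along %.4f across %.4f up %.4f'%r[3:],'-> travel x %.4f y %.4f, down to seat %.4f'%(e@[np.cos(t),np.sin(t)],e@[np.sin(t),-np.cos(t)],r[0][2]-.0705))
E
python3 ih.py .5061 .1479
```

```text
clock: 19.92
ee_pos: [0.596, 0.2161, 0.1116]
tool_rot: [0.0, 0.748, 0.664, 0.0]
wrist_force: [1.2, -0.1, -1.8]
width: 0.0355
grip_force: 20.0
clock: 20.8
ee_pos: [0.5062, 0.1488, 0.105]
tool_rot: [0.0, 0.748, 0.664, 0.0]
wrist_force: [0.4, 0.2, -0.0]
width: 0.0355
grip_force: 20.0
label [0.5055 0.149  0.1202] [324.7054 327.7623] 913 offset along 0.0001 across -0.0008 up 0.0153 -> travel x -0.0010 y 0.0008, down to seat 0.0497
```

```bash

python3 -m jog '{"travel":[[-0.001,0.0008,0.01],[0,0,0.015],[0,0,0.013],[0,0,0.004],[0,0,0.004]],"turn":[0,0,0,0,0],"gripper":[0,0,0,0,0]}' 
python3 -m jog '{"travel":[[0,0,0.004],[0,0,0.001],[0,0,0]],"turn":[0,0,0],"gripper":[0,0,0]}'  
python3 go.py .5115 .1936 .059 -6.8
python3 -m jog '{"travel":[[0,0,0],[0,0,0],[0,0,0],[0,0,-0.015],[0,0,-0.03]],"turn":[0,0,0,0,0],"gripper":[0.2,0.5,0.6,0.6,0.6]}' >/dev/null
python3 -m jog '{"travel":[[0,0,-0.03],[0,0,-0.03],[-0.02,0.03,-0.02],[0,0,0],[0,0,0]],"turn":[0,0,0,0,0],"gripper":[0.6,0.6,0.6,0.6,0.6]}' >/dev/null
python3 - <<'E'
from m import *
look()
E
python3 go.py .6012 .1443 .031 -6.8
```

```text
clock: 21.48
ee_pos: [0.5058, 0.1471, 0.0582]
tool_rot: [-0.0, 0.748, 0.664, -0.0]
wrist_force: [0.6, 0.4, -1.2]
width: 0.0354
grip_force: 20.0
clock: 21.85
ee_pos: [0.506, 0.1471, 0.0557]
tool_rot: [-0.0, 0.748, 0.664, -0.0]
wrist_force: [-5.0, -1.7, 14.8]
width: 0.0352
grip_force: 20.0
t=21.85 pos=[0.506  0.1471 0.0557] yaw=-6.80 tilt=0.04 w=0.0352 gf=20.0 F=[-5.  -1.7 14.8] q6=0.35 travel=[ 0.0468 -0.     -0.0033] n=0.8 turn=0.0000
bench [413. 190.] 278 [0.6012 0.1444 0.0451] r 0.0075 nest along/across 0.0768 0.0949 tcp [0.5328 0.1238 0.1785]
seated [280. 140.] 442 [0.5104 0.1929 0.071 ] r 0.0081 nest along/across 0.1141 -0.0011 tcp [0.5328 0.1238 0.1785]
seated [282. 208.] 352 [0.5053 0.1471 0.0711] r 0.007 nest along/across 0.0681 -0.0007 tcp [0.5328 0.1238 0.1785]
t=23.15 pos=[0.5322 0.1239 0.1779] yaw=-6.81 tilt=0.12 w=0.0528 gf=0.0 F=[-0.3 -0.3  0.1] q6=0.30 travel=[0.0285 0.0664 0.1467] n=2.7 turn=-0.0002
```

```bash

python3 -m jog '{"travel":[[0.01,0.022,0],[0.015,0.034,0.03],[0.0035,0.0085,0.05],[0,0,0.03],[0,0,0.02]],"turn":[0,0,0,0,0],"gripper":[0.6,0.6,0.6,0.6,0.6]}' 20 >/dev/null
python3 -m jog '{"travel":[[0,0,0],[0,0,0],[0,0,0]],"turn":[0,0,0],"gripper":[0.6,0.6,0.6]}' >/dev/null
python3 go.py .6012 .1444 .031 -6.8
```

```text
t=24.15 pos=[0.6022 0.1448 0.0507] yaw=-6.80 tilt=0.19 w=0.0531 gf=0.0 F=[-0.1 -0.4 -0.1] q6=0.31 travel=[-0.0005 -0.001   0.0197] n=0.3 turn=-0.0000
```

```bash

python3 -m jog '{"travel":[[0,0,0.008],[0,0,0.008],[0,0,0],[0,0,0],[0,0,0]],"turn":[0,0,0,0,0],"gripper":[0.6,0.6,0.6,0,0]}' 
python3 go.py .6012 .1444 .031 -6.8
python3 -m jog '{"travel":[[0,0,0],[0,0,0],[0,0,-0.02],[0,0,-0.03],[0,0,-0.03]],"turn":[0,0,0,0,0],"gripper":[0,0,0,0,0]}' 
python3 -m jog '{"travel":[[-0.013,-0.023,0],[-0.026,-0.047,0],[-0.0148,-0.0249,0.005],[0,0,0],[0,0,0]],"turn":[0,0,0,0,0],"gripper":[0,0,0,0,0]}'  >/dev/null
python3 -m jog '{"travel":[[0,0,0],[0,0,0]],"turn":[0,0],"gripper":[0,0]}'  
python3 ih.py .5006 .1022
```

```text
clock: 24.78
ee_pos: [0.6012, 0.1445, 0.0329]
tool_rot: [0.0, 0.748, 0.664, 0.0]
wrist_force: [1.4, 0.5, -0.7]
width: 0.0353
grip_force: 20.1
t=24.77 pos=[0.6012 0.1445 0.0329] yaw=-6.80 tilt=0.04 w=0.0353 gf=20.1 F=[ 1.4  0.5 -0.7] q6=0.31 travel=[-0.0001 -0.      0.0019] n=0.0 turn=-0.0000
clock: 25.4
ee_pos: [0.6009, 0.1444, 0.1147]
tool_rot: [0.0, 0.748, 0.664, 0.0]
wrist_force: [-0.1, 0.1, -0.8]
width: 0.035
grip_force: 20.0
clock: 26.28
ee_pos: [0.5013, 0.1026, 0.108]
tool_rot: [0.0, 0.748, 0.664, 0.0]
wrist_force: [0.2, -0.4, -1.4]
width: 0.0356
grip_force: 20.0
label [0.5005 0.1029 0.1203] [324.71   323.7772] 893 offset along 0.0002 across -0.0008 up 0.0123 -> travel x -0.0007 y 0.0002, down to seat 0.0498
```

```bash

python3 -m jog '{"travel":[[-0.0007,0.0002,0.01],[0,0,0.015],[0,0,0.013],[0,0,0.004],[0,0,0.004]],"turn":[0,0,0,0,0],"gripper":[0,0,0,0,0]}' >/dev/null
python3 -m jog '{"travel":[[0,0,0.004],[0,0,0.001],[0,0,0]],"turn":[0,0,0],"gripper":[0,0,0]}'  
python3 -m jog '{"travel":[[0,0,0],[0,0,0],[0,0,0],[0,0,-0.015],[0,0,-0.03]],"turn":[0,0,0,0,0],"gripper":[0.2,0.5,0.6,0.6,0.6]}' >/dev/null
python3 -m jog '{"travel":[[0,0,-0.03],[0,0,-0.03],[-0.04,0.03,-0.02],[-0.02,0,0],[0,0,0]],"turn":[0,0,0,0,0],"gripper":[0.6,0.6,0.6,0.6,0.6]}' >/dev/null
python3 -m jog '{"travel":[[0,0,0]],"turn":[0],"gripper":[0.6]}' >/dev/null
python3 - <<'E'
from m import *
look()
E
python3 go.py .6066 .0193 .031 -6.8
```

```text
clock: 27.32
ee_pos: [0.5002, 0.1015, 0.0582]
tool_rot: [-0.0, 0.748, 0.664, -0.0]
wrist_force: [-3.7, -1.1, 11.7]
width: 0.0358
grip_force: 20.0
bench [434. 237.] 238 [0.607  0.0194 0.0451] r 0.0075 nest along/across -0.0466 0.1155 tcp [0.5226 0.0389 0.1817]
bench [443. 310.] 93 [ 0.6144 -0.0477  0.045 ] r 0.0069 nest along/across -0.1124 0.1307 tcp [0.5226 0.0389 0.1817]
seated [280.  16.] 390 [0.5103 0.1928 0.071 ] r 0.0082 nest along/across 0.1141 -0.0011 tcp [0.5226 0.0389 0.1817]
seated [280.  82.] 372 [0.5052 0.147  0.071 ] r 0.0076 nest along/across 0.068 -0.0008 tcp [0.5226 0.0389 0.1817]
seated [280. 149.] 373 [0.4995 0.1016 0.0711] r 0.0075 nest along/across 0.0222 -0.001 tcp [0.5226 0.0389 0.1817]
t=28.75 pos=[0.5226 0.0391 0.1815] yaw=-6.78 tilt=0.05 w=0.0530 gf=0.0 F=[-0.3  1.   0.8] q6=0.15 travel=[-0.0098  0.0859  0.1504] n=2.9 turn=0.0003
```

```bash

python3 -m jog '{"travel":[[-0.003,0.026,0],[-0.004,0.04,0.03],[-0.0028,0.0203,0.05],[0,0,0.03],[0,0,0.02]],"turn":[0,0,0,0,0],"gripper":[0.6,0.6,0.6,0.6,0.6]}' 20 >/dev/null
python3 -m jog '{"travel":[[0,0,0],[0,0,0],[0,0,0]],"turn":[0,0,0],"gripper":[0.6,0.6,0.6]}' >/dev/null
python3 go.py .607 .0194 .031 -6.8
```

```text
t=29.75 pos=[0.6089 0.0186 0.0537] yaw=-6.79 tilt=0.19 w=0.0529 gf=0.0 F=[ 0.4 -0.9 -0.6] q6=0.11 travel=[ 0.0006 -0.002   0.0226] n=0.4 turn=0.0001
```

```bash

python3 -m jog '{"travel":[[0,0,0.009],[0,0,0.009],[0,0,0],[0,0,0],[0,0,0]],"turn":[0,0,0,0,0],"gripper":[0.6,0.6,0.6,0,0]}' >/dev/null 
python3 go.py .607 .0194 .031 -6.8
python3 -m jog '{"travel":[[0,0,0],[0,0,0],[0,0,-0.02],[0,0,-0.03],[0,0,-0.03]],"turn":[0,0,0,0,0],"gripper":[0,0,0,0,0]}' 
python3 -m jog '{"travel":[[0.005,-0.023,0],[0.009,-0.047,0],[0.0088,-0.0462,0.005],[0,0,0],[0,0,0]],"turn":[0,0,0,0,0],"gripper":[0,0,0,0,0]}'  >/dev/null
python3 -m jog '{"travel":[[0,0,0],[0,0,0]],"turn":[0,0],"gripper":[0,0]}'  
python3 ih.py .4943 .0558
```

```text
t=30.38 pos=[0.6078 0.0184 0.0338] yaw=-6.80 tilt=0.02 w=0.0354 gf=20.1 F=[-0.2 -0.1 -0.6] q6=0.11 travel=[ 0.0009 -0.0009  0.0028] n=0.1 turn=-0.0000
clock: 31.0
ee_pos: [0.6076, 0.0185, 0.1157]
tool_rot: [0.0, 0.748, 0.664, 0.0]
wrist_force: [-0.3, -0.1, -0.9]
width: 0.0353
grip_force: 20.0
clock: 31.88
ee_pos: [0.4962, 0.0546, 0.1092]
tool_rot: [0.0, 0.748, 0.664, 0.0]
wrist_force: [0.4, -0.2, -2.8]
width: 0.0353
grip_force: 20.0
label [0.4956 0.0559 0.1205] [324.8608 320.4388] 891 offset along 0.0012 across -0.0008 up 0.0113 -> travel x -0.0002 y -0.0012, down to seat 0.0500
```

```bash

python3 -m jog '{"travel":[[-0.0002,-0.0012,0.01],[0,0,0.015],[0,0,0.013],[0,0,0.004],[0,0,0.004]],"turn":[0,0,0,0,0],"gripper":[0,0,0,0,0]}' >/dev/null
python3 -m jog '{"travel":[[0,0,0.004],[0,0,0.001],[0,0,0]],"turn":[0,0,0],"gripper":[0,0,0]}'  
python3 -m jog '{"travel":[[0,0,0],[0,0,0],[0,0,0],[0,0,-0.015],[0,0,-0.03]],"turn":[0,0,0,0,0],"gripper":[0.2,0.5,0.6,0.6,0.6]}' >/dev/null
python3 -m jog '{"travel":[[0,0,-0.03],[0,0,-0.03],[-0.04,0.03,-0.02],[-0.04,0.02,0],[0,0,0]],"turn":[0,0,0,0,0],"gripper":[0.6,0.6,0.6,0.6,0.6]}' >/dev/null
python3 -m jog '{"travel":[[0,0,0]],"turn":[0],"gripper":[0.6]}' >/dev/null
python3 - <<'E'
from m import *
look()
E
python3 go.py .6144 -.0477 .031 -6.8
```

```text
clock: 32.92
ee_pos: [0.4965, 0.0557, 0.0585]
tool_rot: [0.001, 0.748, 0.664, 0.003]
wrist_force: [3.7, 3.3, 2.6]
width: 0.0357
grip_force: 19.4
bench [426. 237.] 242 [ 0.6116 -0.0496  0.0451] r 0.0077 nest along/across -0.1147 0.1282 tcp [ 0.5332 -0.0304  0.1827]
seated [253.  52.] 349 [0.4998 0.1016 0.0711] r 0.0076 nest along/across 0.0223 -0.0008 tcp [ 0.5332 -0.0304  0.1827]
seated [253. 119.] 355 [0.4944 0.0555 0.0711] r 0.0072 nest along/across -0.0242 -0.0006 tcp [ 0.5332 -0.0304  0.1827]
t=34.35 pos=[ 0.5331 -0.0299  0.1826] yaw=-6.80 tilt=0.07 w=0.0530 gf=0.0 F=[ 0.4  0.4 -0.4] q6=0.02 travel=[-0.0081  0.083   0.1515] n=2.9 turn=0.0000
```

```bash

python3 -m jog '{"travel":[[-0.003,0.023,0],[-0.005,0.04,0.03],[-0.002,0.0158,0.05],[0,0,0.03],[0,0,0.02]],"turn":[0,0,0,0,0],"gripper":[0.6,0.6,0.6,0.6,0.6]}' 20 >/dev/null
python3 -m jog '{"travel":[[0,0,0],[0,0,0],[0,0,0]],"turn":[0,0,0],"gripper":[0.6,0.6,0.6]}' >/dev/null
python3 go.py .6116 -.0496 .031 -6.8
```

```text
t=35.35 pos=[ 0.6123 -0.0499  0.0547] yaw=-6.79 tilt=0.19 w=0.0531 gf=0.0 F=[-0.4 -0.4  0.7] q6=-0.00 travel=[ 0.0002 -0.0008  0.0237] n=0.4 turn=0.0001
```

```bash

python3 -m jog '{"travel":[[0,0,0.009],[0,0,0.009],[0,0,0],[0,0,0],[0,0,0]],"turn":[0,0,0,0,0],"gripper":[0.6,0.6,0.6,0,0]}' >/dev/null 
python3 go.py .6116 -.0496 .031 -6.8
python3 -m jog '{"travel":[[0,0,0],[0,0,0],[0,0,-0.02],[0,0,-0.03],[0,0,-0.03]],"turn":[0,0,0,0,0],"gripper":[0,0,0,0,0]}' 
python3 -m jog '{"travel":[[0.009,-0.026,0],[0.018,-0.052,0],[0.0178,-0.051,0.005],[0,0,0],[0,0,0]],"turn":[0,0,0,0,0],"gripper":[0,0,0,0,0]}'  >/dev/null
python3 -m jog '{"travel":[[0,0,0],[0,0,0]],"turn":[0,0],"gripper":[0,0]}'  
python3 ih.py .4888 .0101
```

```text
t=35.98 pos=[ 0.6113 -0.0499  0.0349] yaw=-6.80 tilt=0.04 w=0.0354 gf=20.1 F=[ 0.6  0.8 -1.1] q6=-0.00 travel=[0.0003 0.0002 0.0039] n=0.1 turn=-0.0001
clock: 36.6
ee_pos: [0.6109, -0.0498, 0.1167]
tool_rot: [0.0, 0.748, 0.664, 0.0]
wrist_force: [0.7, 0.8, 0.3]
width: 0.0352
grip_force: 20.0
clock: 37.48
ee_pos: [0.4895, 0.0095, 0.1103]
tool_rot: [0.0, 0.748, 0.664, 0.0]
wrist_force: [-0.3, 0.1, -1.0]
width: 0.0355
grip_force: 20.0
label [0.4888 0.0102 0.1207] [324.7668 320.5347] 879 offset along 0.0005 across -0.0008 up 0.0103 -> travel x -0.0001 y -0.0000, down to seat 0.0502
```

```bash

python3 -m jog '{"travel":[[0,0,0.01],[0,0,0.015],[0,0,0.013],[0,0,0.004],[0,0,0.004]],"turn":[0,0,0,0,0],"gripper":[0,0,0,0,0]}' >/dev/null
python3 -m jog '{"travel":[[0,0,0.004],[0,0,0.001],[0,0,0]],"turn":[0,0,0],"gripper":[0,0,0]}'  
python3 -m jog '{"travel":[[0,0,0],[0,0,0],[0,0,0],[0,0,-0.015],[0,0,-0.03]],"turn":[0,0,0,0,0],"gripper":[0.2,0.5,0.6,0.6,0.6]}' >/dev/null
python3 -m jog '{"travel":[[0,0,-0.03],[0,0,-0.04],[0,0,-0.05],[0,0,-0.05],[0,0,0]],"turn":[0,0,0,0,0],"gripper":[0.6,0.6,0.6,0.3,0]}' >/dev/null
python3 -m jog '{"travel":[[0,0,0],[0,0,0]],"turn":[0,0],"gripper":[0,0]}' >/dev/null
python3 - <<'E'
from m import *
im,P=look(); cv2.imwrite('pics/w4.png',im[:,:,::-1])
im,d=get_image('scene'); cv2.imwrite('pics/s4.png',im[:,:,::-1])
ax=np.array([-.906,.423]); ay=np.array([.423,.906])
P=cloud('scene',d).reshape(-1,3); o=(P[:,:2]-[.595,-.415])@ax; l=(P[:,:2]-[.595,-.415])@ay
m=(o>.02)&(o<.12)&(abs(l)<.17)&(abs(l)>.07)&(P[:,2]>.10)&(P[:,2]<.15); print('plate',m.sum(),np.percentile(o[m],[1,99]),np.percentile(l[m],[1,99]),np.median(P[m,2]))
E
python3 go.py .4391 .3416 .2 -15
```

```text
clock: 38.52
ee_pos: [0.4911, 0.0105, 0.0594]
tool_rot: [0.002, 0.748, 0.664, 0.003]
wrist_force: [5.7, 3.2, 3.0]
width: 0.0359
grip_force: 19.3
seated [328.  11.] 241 [0.5104 0.193  0.0708] r 0.0087 nest along/across 0.1143 -0.0011 tcp [0.4869 0.0099 0.2719]
seated [330.  58.] 250 [0.5062 0.1467 0.071 ] r 0.0084 nest along/across 0.0678 0.0003 tcp [0.4869 0.0099 0.2719]
seated [328. 107.] 255 [0.4994 0.1014 0.0709] r 0.0083 nest along/across 0.022 -0.0012 tcp [0.4869 0.0099 0.2719]
seated [329. 158.] 254 [0.4945 0.0558 0.0709] r 0.0084 nest along/across -0.0239 -0.0006 tcp [0.4869 0.0099 0.2719]
seated [329. 207.] 197 [0.4892 0.0101 0.071 ] r 0.0075 nest along/across -0.0698 -0.0005 tcp [0.4869 0.0099 0.2719]
plate 770 [0.0368 0.1092] [-0.1503  0.1486] 0.13830504211632827
t=40.12 pos=[0.4871 0.01   0.2719] yaw=-6.80 tilt=0.20 w=0.0071 gf=0.0 F=[0.4 0.4 0.1] q6=0.09 travel=[ 0.3236 -0.0866  0.0721] n=5.7 turn=0.1431
```

View pics/s4.png

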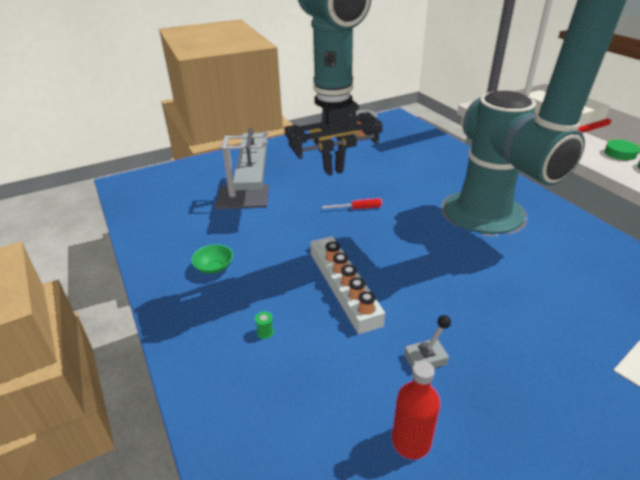

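The scene view shows all five bobbins in the nest (332,248)–(367,300), the cover on both prongs at (247,165), and the bystanders untouched. The lever still leans to the robot with its ball at (444,322). I refine the lever from wrist view w3 and the first views.

```bash
python3 - <<'E'
from m import *
f=np.load('w3.npz',allow_pickle=True); c=(f['K'].item(),f['M'],f['t']); Pw=cloud('wrist',f['d'],c)
Pt=cloud('top',np.load('t2.npy')); im,d=get_image('top'); Pn=cloud('top',d); 
for n,P in(('wrist',Pw),('top',Pt),('topnow',Pn)):
    P=P.reshape(-1,3); P=P[(abs(P[:,0]-.465)<.07)&(abs(P[:,1]-.338)<.06)]; z=P[:,2]
    for k,a,b in(('ball',.085,.12),('rod',.045,.075),('barrel',.031,.04),('housing',.021,.029)):
        q=P[(z>a)&(z<b)][:,:2].astype(np.float32)
        if len(q)>3: print(n,k,len(q),'rect',cv2.minAreaRect(q),'mean',q.mean(0))
E
```

```text
wrist ball 1584 rect ((0.4382687211036682, 0.33596616983413696), (0.01593516580760479, 0.02470323257148266), 86.33619689941406) mean [0.4405 0.3342]
wrist rod 774 rect ((0.45301327109336853, 0.3381461501121521), (0.010204573161900043, 0.01658014766871929), 79.33441925048828) mean [0.4537 0.3368]
wrist barrel 1454 rect ((0.46433067321777344, 0.3365161716938019), (0.03129309043288231, 0.021425185725092888), 78.44270324707031) mean [0.4652 0.3354]
wrist housing 5903 rect ((0.46403753757476807, 0.33583149313926697), (0.04990645498037338, 0.06999073922634125), 79.0580825805664) mean [0.4681 0.3316]
top ball 77 rect ((0.43889138102531433, 0.34203025698661804), (0.02432960271835327, 0.023542994633316994), 5.9067702293396) mean [0.4384 0.3417]
top rod 13 rect ((0.4552578032016754, 0.33799195289611816), (0.008009284734725952, 0.009886018000543118), 71.62667083740234) mean [0.4549 0.3384]
top barrel 58 rect ((0.46868064999580383, 0.3328767418861389), (0.03541817516088486, 0.05302600935101509), 59.98361587524414) mean [0.4663 0.3368]
top housing 232 rect ((0.46470460295677185, 0.33764058351516724), (0.050596967339515686, 0.06900190562009811), 80.20006561279297) mean [0.4682 0.3327]
topnow ball 76 rect ((0.4387897253036499, 0.34184566140174866), (0.024092083796858788, 0.023345978930592537), 0.8057827353477478) mean [0.4385 0.3416]
topnow rod 16 rect ((0.455640584230423, 0.33845198154449463), (0.008599157445132732, 0.012452171184122562), 78.37016296386719) mean [0.4551 0.338 ]
topnow barrel 57 rect ((0.464840292930603, 0.3332463502883911), (0.03880738839507103, 0.06357034295797348), 78.563720703125) mean [0.4681 0.3341]
topnow housing 226 rect ((0.46464478969573975, 0.33756738901138306), (0.0493178591132164, 0.0699879601597786), 80.53123474121094) mean [0.4691 0.3341]
```

```bash
python3 go.py .3906 .3508 .2 -11
python3 -m jog '{"travel":[[0.025,-0.01,0],[0.05,-0.021,0],[0.05,-0.021,0.01],[0.05,-0.021,0.01],[0.05,-0.021,0.01]],"turn":[0,0,0,0,0],"gripper":[0,0,0,0,0]}' >/dev/null
python3 -m jog '{"travel":[[0.05,-0.021,0.01],[0.0515,-0.0212,0.01],[0,0,0.02],[0,0,0],[0,0,0]],"turn":[0,0,0.073,0,0],"gripper":[0,0,0,0,0]}' >/dev/null
python3 go.py .3906 .3508 .09 -11
```

```text
t=40.17 pos=[0.4873 0.01   0.2721] yaw=-6.80 tilt=0.17 w=0.0031 gf=0.0 F=[0.1 0.1 0.2] q6=0.09 travel=[ 0.327  -0.1362  0.0725] n=6.0 turn=0.0732
t=41.42 pos=[0.3917 0.3499 0.2037] yaw=-10.95 tilt=0.03 w=0.0001 gf=0.0 F=[0.7 0.4 0.4] q6=0.87 travel=[ 0.0008 -0.0012  0.1137] n=1.9 turn=0.0008
```

```bash

python3 -m jog '{"travel":[[0.001,-0.001,0.03],[0,0,0.04],[0,0,0.03],[0,0,0.0135],[0,0,0]],"turn":[0,0,0,0,0],"gripper":[0,0,0,0,0]}' >/dev/null
python3 -m jog '{"travel":[[0,0,0],[0,0.01,0],[0,0.01,0],[0,0.01,0],[0,0.01,0]],"turn":[0,0,0,0,0],"gripper":[0,0,0,0,0]}'
python3 -m jog '{"travel":[[0,0.01,0],[0,0.01,0],[0,0.01,0],[0,0.006,0],[0,0,0]],"turn":[0,0,0,0,0],"gripper":[0,0,0,0,0]}'
python3 go.py .4711 .3352 .09 -11
```

```text
clock: 42.68
ee_pos: [0.4309, 0.3438, 0.0904]
tool_rot: [-0.0, 0.772, 0.636, 0.0]
wrist_force: [-1.9, 0.3, 1.6]
width: 0.0005
grip_force: 0.6
clock: 43.3
ee_pos: [0.4659, 0.3368, 0.0901]
tool_rot: [0.0, 0.772, 0.636, 0.0]
wrist_force: [-0.1, 0.9, -0.1]
width: 0.0005
grip_force: 0.0
t=43.30 pos=[0.4659 0.3368 0.0901] yaw=-11.01 tilt=0.02 w=0.0005 gf=0.0 F=[-0.1  0.9 -0.1] q6=0.77 travel=[-0.0006  0.0054  0.0001] n=0.1 turn=-0.0001
```

```bash

for i in 1; do python3 -m jog '{"travel":[[0,0.004,0],[0,0.003,0],[0,0,0]],"turn":[0,0,0],"gripper":[0,0,0]}'; done
python3 -m jog '{"travel":[[0,0.003,0],[0,0.002,0],[0,0,0]],"turn":[0,0,0],"gripper":[0,0,0]}'
python3 - <<'E'
from m import *
for n in('top','scene'):
    im,d=get_image(n); P=cloud(n,d).reshape(-1,3); u=np.array([.9816,-.1908]); o=(P[:,:2]-[.4642,.3365])@u; l=(P[:,:2]-[.4642,.3365])@[.1908,.9816]
    if n=='scene': cv2.imwrite('pics/s5.png',cv2.resize(im[270:390,370:530,::-1],None,fx=4,fy=4))
    v=im.reshape(-1,3).max(1); m=(o>.012)&(o<.075)&(abs(l)<.02)&(P[:,2]>.07)&(P[:,2]<.125)&(v<90); print(n,m.sum(),np.percentile(o[m],[2,50,98]) if m.any() else 0,np.percentile(P[m,2],[2,98]) if m.any() else 0)
E
```

```text
clock: 43.68
ee_pos: [0.4724, 0.3356, 0.0902]
tool_rot: [0.0, 0.772, 0.636, 0.0]
wrist_force: [-0.1, -0.6, -0.5]
width: 0.0007
grip_force: 0.1
clock: 44.05
ee_pos: [0.4755, 0.335, 0.0901]
tool_rot: [-0.001, 0.772, 0.636, -0.001]
wrist_force: [-5.8, 1.4, 2.8]
width: 0.0006
grip_force: 3.4
top 0 0 0
scene 256 [0.013  0.0274 0.0474] [0.0899 0.122 ]
```

View pics/s5.png

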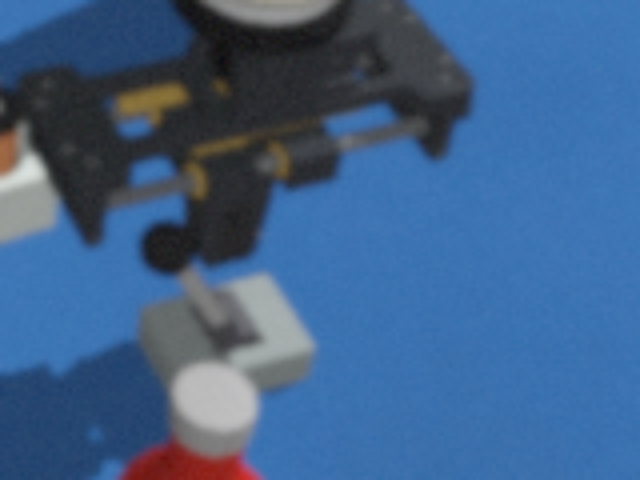

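The crop shows the ball at (167,247) pushed over to the far side, and the 5.8 N reaction exceeds lever friction, so it is at the stop. Backing off and checking.

```bash

python3 -m jog '{"travel":[[0,-0.01,0],[0,-0.03,0],[0,-0.03,-0.02],[0,-0.02,-0.05],[0,0,-0.05]],"turn":[0,0,0,0,0],"gripper":[0,0,0,0,0]}' >/dev/null
python3 -m jog '{"travel":[[-0.03,0,-0.04],[-0.05,0,0],[-0.05,0,0],[0,0,0],[0,0,0]],"turn":[0,0,0,0,0],"gripper":[0,0,0,0,0]}'
python3 - <<'E'
from m import *
ax=np.array([-.906,.423]); ay=np.array([.423,.906])
for n in('top','scene'):
    im,d=get_image(n); Q=cloud(n,d); P=Q.reshape(-1,3); u=np.array([.9816,-.1908]); o=(P[:,:2]-[.4642,.3365])@u; l=(P[:,:2]-[.4642,.3365])@[.1908,.9816]
    m=(abs(o)<.075)&(abs(l)<.022)&(P[:,2]>.082)&(P[:,2]<.125); print(n,'ball',m.sum(),'lean',np.arcsin((np.percentile(o[m],2)+np.percentile(o[m],98))/2/.08),np.percentile(P[m,2],98))
    o=(P[:,:2]-[.595,-.415])@ax; l=(P[:,:2]-[.595,-.415])@ay
    m=(o>.02)&(o<.12)&(abs(l)<.17)&(abs(l)>.07)&(P[:,2]>.10)&(P[:,2]<.15); print('plate',np.percentile(o[m],[1,99]),np.percentile(l[m],[1,99]),np.median(P[m,2]))
    z=Q[...,2]; t=np.radians(83.2); e=Q[...,:2]-[.497,.0786]; al=e@[np.cos(t),np.sin(t)]; ac=e@[np.sin(t),-np.cos(t)]
    print([(round(p,3),round(float(np.median(z[(abs(al-p)<.009)&(abs(ac)<.009)])),4)) for p in(-.115,-.069,-.023,.023,.069,.115)])
    if n=='top': cv2.imwrite('pics/t6.png',im[:,:,::-1])
E
```

```text
clock: 45.4
ee_pos: [0.3645, 0.2246, 0.2506]
tool_rot: [0.0, 0.772, 0.636, 0.001]
wrist_force: [-0.1, 0.9, -0.4]
width: 0.0005
grip_force: 0.0
top ball 74 lean 0.49994170960559714 0.10741415367164775
plate [0.0347 0.1067] [-0.1502  0.1479] 0.13705629231914807
[(-0.115, 0.0254), (-0.069, 0.0694), (-0.023, 0.0703), (0.023, 0.0696), (0.069, 0.0696), (0.115, 0.0696)]
scene ball 161 lean 0.49160508896511 0.10726552929197995
plate [0.0366 0.109 ] [-0.1517  0.1482] 0.13826829414809327
[(-0.115, 0.0278), (-0.069, 0.0711), (-0.023, 0.0716), (0.023, 0.0711), (0.069, 0.0716), (0.115, 0.0716)]
```

View pics/t6.png

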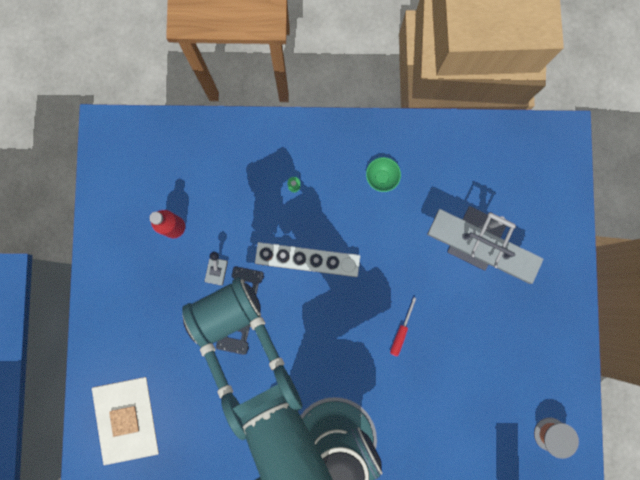

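The top view shows five bobbins seated at (266–333, 253–262), the cover on the prongs at (485,245), and the lever ball swung up to (214,256), a lean of 0.50 rad. The flask, bowl and screwdriver are where they were.

```bash
python3 -c "
from bench import *
print(job_done())"
```

```text
the job is handed in; nothing more can be done
None
```

The job is handed in at about 45 s on the robot's clock, no verdict shown: the last camera check showed the cover hanging level on both prongs, all five bobbins fully down in the nest, the lever fully over (about 1.0 rad), and the flask, bowl and screwdriver unmoved.

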